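Load the record-care caddy and slide it home under the tiers

ROBOT

A 7-joint arm with a two-finger parallel gripper is mounted at the origin on the work surface. World frame = base frame: x ahead of the robot, y to its left, z up, the work surface at z = 0. Lengths are in m, angles in degrees, forces in N, time in s.
With the tool pointing down it reaches from about 0.425 to 0.95 m from the base axis. Payload 4.7 kg.
Tool frame: the origin (TCP) lies on the mounting face of the last link; the fingertips stand 173 mm ahead of it and the grasp point (between the pads) lies 155 mm ahead of it; z points along the fingers, y is the direction in which the jaws open and shut (so a half turn about z gives the same grasp; the last joint's range is limited). The gripper opens to 85 mm and grips with 20 to 120 N. Pads are 22 mm wide; open, the fingers measure 114 mm over their backs; the gripper's body (76 mm by 85 mm) begins 54 mm behind the grasp point. The pads swing forward as they close: fully open they stand 13 mm farther back than shut.
Start: joints at [75.407, 26.849, -2.785, 87.806, 1.381, 65.374, -4.715], TCP at [0.151, -0.658, 0.405] pointing down, gripper open.
Joint ranges: [-148.3, 148.3], [-19.14, 114.17], [-79.39, 73.82], [5.75, 140.21], [-59.74, 239.74], [12.07, 113.84], [-152.46, 152.46]. Speed limits (degrees/s): [147.25, 147.25, 180, 180, 180, 180, 180].

INTERFACE

Orientations are given as a 3x3 rotation matrix whose columns are the frame's x, y, z axes.
In Python, from bench import robot gives the robot as it stands. The module is installed in compiled form; this text tells all that it offers.
- The arm moves only by the tool apply_moves, never from a script. Its argument "moves" is a list of rows, each a list of 7 numbers: the finger opening in m, from 0 to 0.0854, then the shift along the tool's x, y, z in m, then the turn, a rotation vector about the tool's x, y, z in rad. In form: [[gripper, tx, ty, tz, wx, wy, wz], ...]. A call has 1 to 5 rows; each row is the pose to reach, as a shift and turn from the pose measured when the call began, along the tool's axes at that moment; what a row does not reach only later rows make up. A row lasts 1/10 s, in which the tool goes at most 50 mm and 8.59 degrees, less where a joint would pass 70% of its speed; a pose out of reach is approached as far as the arm can. A call with a gripper value outside its range is refused whole. The fingers move at their own pace and stop on an object; "newtons" is the grip in N (left out, the last holds). Time passes only in rows, so rows that repeat a pose let the fingers close. It gives the time, the measured TCP pose, the force and the opening at its end, in the units of the state.
- robot.observe(): the state, without advancing time (a new reading comes with each control period).
- robot.grab_frame(name): name is "scene" or "top" or "wrist"; returns the picture (384x512x3 uint8, red, green, blue); there is no depth.
- robot.camera_info(name): a dict with "fx", "fy", "cx", "cy" (pixels), "rvec" (rotation vector, rad) and "tvec" (3), from world to camera coordinates, as OpenCV has them; the wrist camera has in their place "T_tool_cam" (4x4, takes a point from camera to tool coordinates, whose origin is the TCP and whose axes are the flange's). Camera axes: x right, y down, z forward; pixel columns grow to the right and rows downward; lengths in m; the calibration is good to about 2 mm. The wrist camera is an equidistant fisheye: a pixel r from the principal point sees the ray r / f radians off the axis. A picture is of the moment at which its call begins: read the wrist's pose just before it. camera_info takes no time and is no camera call.
- robot.job_done(): hands the job in, once; it reports no verdict.
The state is a dict: "time_s": time; "qpos": joint angles; "joint_vel": joint speeds; "tau": joint torques, N m; "ee_pos": TCP position; "eef_rot": TCP orientation; "ft_force": force on the tool from outside, world axes, zero at the start; "ft_torque": the same for the moment, N m; "gripper_width": opening from 0.0 (shut) to 1.0 (fully open).
Only numpy, scipy, OpenCV 4.12 (cv2) and the standard library are available. Lean on these libraries where they do the work, as an engineer would, in place of code of your own. Each camera call takes 0.05 s, during which the arm holds its last target.

TASK

Put the two record-care bottles (amber with black cap, blue with white cap) away: stand each one upright in an empty cell of its own in the divided plywood caddy, keeping it upright on the way and setting it down gently rather than dropping it. Then slide the loaded caddy squarely under the lower plywood tier until its outward-facing side is flush with the tier's front edge, leaving the three things already in the caddy standing in their cells and the cup and the other things around undisturbed.

Things in the scene. Friction and masses are not known exactly. Their poses are not given: they have to be found in the camera images.
- tiers: Fixed unit of two stacked birch plywood tiers, boards 15 mm thick. Origin: centre of the lower tier's footprint, on the table; z up, -x its open front, y along its 330 mm width. Lower tier 226 mm deep (x -113 to 113 mm), top surface at z 147 mm. Under it an open bay, 300 mm wide between two side panels, 132 mm clear height (102 mm under a rail in the last 15 mm at the back).
- bay (a point): Point on the table below the middle of the lower tier's front edge (x -113 mm in the frame of tiers), axes parallel to those of tiers.
- caddy: Loose open plywood caddy, 141 (x) by 208 (y) by 60 mm tall, 0.42 kg empty, on the table before the tiers. Origin: centre of its underside. The +x side faces the tiers. Walls and floor 7 mm; six 60 mm square cells (2 along x, 3 along y, 67 mm apart; dividers 52 mm tall). Tin, brush and jar stand, in any order, in the cells centred at (-33.5,-67), (33.5,-67) and (-33.5,0) mm.
- amber_mid (a point): Centre, half-way up, of the amber glass bottle with black cap, 112 mm tall, about 0.17 kg: body 46 mm in diameter up to 58 mm from its foot, shoulder up to 69 mm, then a straight cap 30 mm in diameter to the top, to grip it by (13 to 56 mm above this point). z up. It starts on the lower tier near its front edge, just under the upper tier's edge.
- blue_mid (a point): The same for the blue bottle with white cap; same shape, size and mass.
- tin_mid (a point): Centre, half-way up, of a round aluminium tin, 48 mm in diameter, 62 mm tall, in a cell of the caddy. z up.
- brush_mid (a point): Centre, half-way up, of a round velvet record brush with a turned dark wood knob, 50 mm in diameter, 86 mm tall, in a cell of the caddy. z up.
- jar_mid (a point): Centre, half-way up, of a white jar with green lid, 50 mm in diameter, 64 mm tall, in a cell of the caddy. z up.
- cup_mid (a point): Centre, half-way up, of a white espresso cup, 62 mm in diameter, 56 mm tall, its handle pointing to the back, on the lower tier in the same row as the bottles. A bystander.
- weight: Stainless steel record weight, disc 76 mm in diameter and 34 mm tall, on top of the upper tier. Origin: centre of its underside. A bystander.
- level: Aluminium spirit level, 150 mm long (y), 18 mm wide, 40 mm tall, standing on top of the upper tier. Origin: centre of its underside. A bystander.
- adapter: Red plastic 45 adapter, disc 72 mm in diameter with a hub, 18 mm tall, on the table. Origin: centre of its underside. A bystander.
- scraper: Black silicone turntable-mat scraper with a round grip bar, 75 mm by 100 mm, 17 mm tall, lying on the table. Origin: on its underside, by the grip bar. A bystander.
- caddy_front (a point): Centre of the outer face of the caddy's near (-x) side, which has a dark inlaid slot; 30 mm above its underside; axes parallel to those of caddy. This side is to finish flush with the tier's front edge.
- upper_edge (a point): Middle of the lower front edge of the upper tier's board, at x -88, z 332 mm in the frame of tiers (axes parallel): the upper tier is set back 25 mm from the lower one. Its board reaches up to z 347 mm.
- cell_a (a point): Centre, on the upper face of the caddy's 7 mm thick floor, of an empty 60 mm square cell of the caddy, at (x, y) = (33.5, 0) mm in the frame of caddy; axes parallel to it.
- cell_b (a point): Centre, on the upper face of the caddy's 7 mm thick floor, of an empty 60 mm square cell of the caddy, at (x, y) = (33.5, 67) mm in the frame of caddy; axes parallel to it.
- cell_c (a point): Centre, on the upper face of the caddy's 7 mm thick floor, of an empty 60 mm square cell of the caddy, at (x, y) = (-33.5, 67) mm in the frame of caddy; axes parallel to it.
Things that resemble listed ones, but are neither listed nor needed, are in the scene too. Leave any yellow look-alike of the part that bears tin_mid alone.

How it is judged (in metres and radians):
On the way, in this order (a step that is already met when the one before it is completed fails the run):
1. Both bottles stand upright on the floor of the caddy, each in an empty cell of its own, let go (((x of amber_mid in the frame of caddy between 0.0225 and 0.0445 m and y of amber_mid in the frame of caddy between -0.011 and 0.011 m) or (x of amber_mid in the frame of caddy between 0.0225 and 0.0445 m and y of amber_mid in the frame of caddy between 0.056 and 0.078 m) or (x of amber_mid in the frame of caddy between -0.0445 and -0.0225 m and y of amber_mid in the frame of caddy between 0.056 and 0.078 m)) and z of amber_mid in the frame of caddy between 0.057 and 0.069 m and angle between each of amber_mid, blue_mid's own z axis and vertical below 0.1 rad and ((x of blue_mid in the frame of caddy between 0.0225 and 0.0445 m and y of blue_mid in the frame of caddy between -0.011 and 0.011 m) or (x of blue_mid in the frame of caddy between 0.0225 and 0.0445 m and y of blue_mid in the frame of caddy between 0.056 and 0.078 m) or (x of blue_mid in the frame of caddy between -0.0445 and -0.0225 m and y of blue_mid in the frame of caddy between 0.056 and 0.078 m)) and z of blue_mid in the frame of caddy between 0.057 and 0.069 m and distance between amber_mid and blue_mid above 0.045 m and contact force between the fingers and amber below 0.05 N and contact force between the fingers and blue below 0.05 N), for 0.2 s.
2. The loaded caddy is fully under the lower tier, square, its near side flush with the tier's front edge (x of caddy_front in the frame of bay between -0.012 and 0.012 m and y of caddy_front in the frame of bay between -0.05 and 0.05 m and angle between the x axis of caddy and the x axis of tiers, either way round below 0.12 rad and height (world z) of caddy below 0.005 m and linear speed of caddy below 0.02 m/s and ((x of amber_mid in the frame of caddy between 0.0225 and 0.0445 m and y of amber_mid in the frame of caddy between -0.011 and 0.011 m) or (x of amber_mid in the frame of caddy between 0.0225 and 0.0445 m and y of amber_mid in the frame of caddy between 0.056 and 0.078 m) or (x of amber_mid in the frame of caddy between -0.0445 and -0.0225 m and y of amber_mid in the frame of caddy between 0.056 and 0.078 m)) and z of amber_mid in the frame of caddy between 0.057 and 0.069 m and angle between each of amber_mid, blue_mid's own z axis and vertical below 0.1 rad and ((x of blue_mid in the frame of caddy between 0.0225 and 0.0445 m and y of blue_mid in the frame of caddy between -0.011 and 0.011 m) or (x of blue_mid in the frame of caddy between 0.0225 and 0.0445 m and y of blue_mid in the frame of caddy between 0.056 and 0.078 m) or (x of blue_mid in the frame of caddy between -0.0445 and -0.0225 m and y of blue_mid in the frame of caddy between 0.056 and 0.078 m)) and z of blue_mid in the frame of caddy between 0.057 and 0.069 m and distance between amber_mid and blue_mid above 0.045 m), for 0.2 s.
At the end, for the whole second after the job is handed in: Each bottle upright (6 deg) on the floor of its own formerly empty cell; tin, brush and jar still upright in cells; caddy flat and still under the lower tier, its near side within 12 mm of the tier's front edge, square to it within 7 deg and between the side panels (all of step 2 and ((x of tin_mid in the frame of caddy between -0.0455 and -0.0215 m and y of tin_mid in the frame of caddy between -0.079 and -0.055 m) or (x of tin_mid in the frame of caddy between 0.0215 and 0.0455 m and y of tin_mid in the frame of caddy between -0.079 and -0.055 m) or (x of tin_mid in the frame of caddy between -0.0455 and -0.0215 m and y of tin_mid in the frame of caddy between -0.012 and 0.012 m)) and z of tin_mid in the frame of caddy between 0.032 and 0.044 m and angle between each of tin_mid, brush_mid, jar_mid's own z axis and vertical below 0.1 rad and ((x of brush_mid in the frame of caddy between -0.0455 and -0.0215 m and y of brush_mid in the frame of caddy between -0.079 and -0.055 m) or (x of brush_mid in the frame of caddy between 0.0215 and 0.0455 m and y of brush_mid in the frame of caddy between -0.079 and -0.055 m) or (x of brush_mid in the frame of caddy between -0.0455 and -0.0215 m and y of brush_mid in the frame of caddy between -0.012 and 0.012 m)) and z of brush_mid in the frame of caddy between 0.044 and 0.056 m and ((x of jar_mid in the frame of caddy between -0.0455 and -0.0215 m and y of jar_mid in the frame of caddy between -0.079 and -0.055 m) or (x of jar_mid in the frame of caddy between 0.0215 and 0.0455 m and y of jar_mid in the frame of caddy between -0.079 and -0.055 m) or (x of jar_mid in the frame of caddy between -0.0455 and -0.0215 m and y of jar_mid in the frame of caddy between -0.012 and 0.012 m)) and z of jar_mid in the frame of caddy between 0.033 and 0.045 m); the robot touches nothing.
It fails at once if a bottle is tipped more than 35 degrees (angle between any of amber_mid, blue_mid's own z axis and vertical above 0.61 rad).
It fails at once if a bottle is let fall or driven into the caddy (faster than 0.5 m/s below the rim, a fall of about 15 mm) ((linear speed of amber above 0.5 m/s and z of amber_mid in the frame of caddy below 0.125 m and horizontal distance between amber_mid and caddy below 0.085 m) or (linear speed of blue above 0.5 m/s and z of blue_mid in the frame of caddy below 0.125 m and horizontal distance between blue_mid and caddy below 0.085 m)).
It fails at once if the espresso cup, the record weight, the spirit level, the adapter or the scraper is moved by more than 30 mm, or the cup tipped (distance of any of cup_mid, weight, level, adapter, scraper from where it was at the start of the episode above 0.03 m or angle between cup_mid's own z axis and vertical above 0.4 rad).
It also fails if it takes over 66 s, if anything falls off the work surface, if the arm or the gripper's body presses on something with over 40 N, if the wrist force passes 120 N, or if a joint passes its speed limit or range.

## Working session

There is one attempt and no reset: what is moved stays moved. The work goes in short steps, Python scripts to look and compute and a tool call to move; the robot and the scene stay as the last step left them, time stands still between calls to the robot, and variables do not carry over. Pictures are saved under pics/ and viewed, and the job is handed in when it is done.

Besides the shell and the picture viewer there is one more tool, called after "Call:" by a JSON object that holds its "name" and its "arguments", one argument or row to a line. apply_moves: Moves the arm, as the interface text tells. Its arguments: {"type":"object","properties":{"moves":{"type":"array","items":{"type":"array","items":{"type":"number"}}},"newtons":{"type":"number"}},"required":["moves"]}

```bash
ls; mkdir -p pics; python3 - <<'E'
from bench import robot
import cv2,numpy as np
np.set_printoptions(precision=4,suppress=True)
s=robot.observe(); print(s['time_s'],s['ee_pos'],s['eef_rot'],s['ft_force'],s['gripper_width'])
for n in ["scene","top","wrist"]:
    im=robot.grab_frame(n); cv2.imwrite(f"pics/{n}0.png",im[:,:,::-1]); print(n,robot.camera_info(n))
print(robot.observe()['time_s'])
E
```

```text
pics
0.0 [ 0.1511 -0.6576  0.4037] [[ 0.9746  0.2239 -0.0005]
 [ 0.2239 -0.9746  0.0019]
 [-0.0001 -0.0019 -1.    ]] [ 0.8148 -0.0906 -0.4615] 1.0012689574370464
scene {'fx': 497.9236012120844, 'fy': 497.9236012120844, 'cx': 253.2292192554707, 'cy': 198.55456787289495, 'rvec': array([ 0.9568,  2.5101, -1.0314]), 'tvec': array([ 0.449 , -0.0961,  1.4954])}
top {'fx': 425.7524757170596, 'fy': 425.7524757170596, 'cx': 254.2038317057984, 'cy': 185.87185113001033, 'rvec': array([ 2.1388, -2.1619,  0.1659]), 'tvec': array([-0.0477,  0.6041,  1.0941])}
wrist {'fx': 297.3186396354542, 'fy': 297.3186396354542, 'cx': 250.89391265263347, 'cy': 189.323924808711, 'T_tool_cam': array([[-0.    , -0.9562, -0.2927,  0.0758],
       [ 1.    , -0.    , -0.0001,  0.0007],
       [ 0.0001, -0.2927,  0.9562,  0.0307],
       [ 0.    ,  0.    ,  0.    ,  1.    ]])}
0.15
```

View pics/scene0.png

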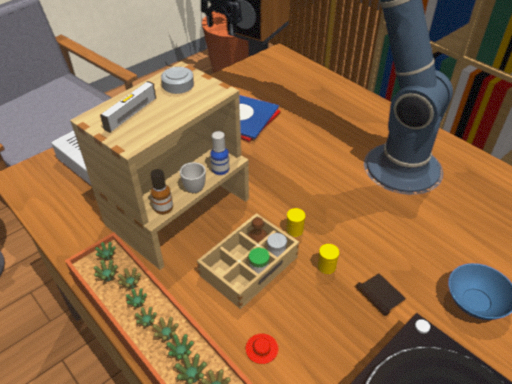

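View pics/top0.png

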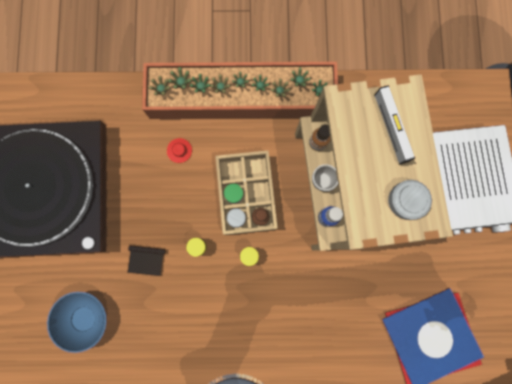

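View pics/wrist0.png

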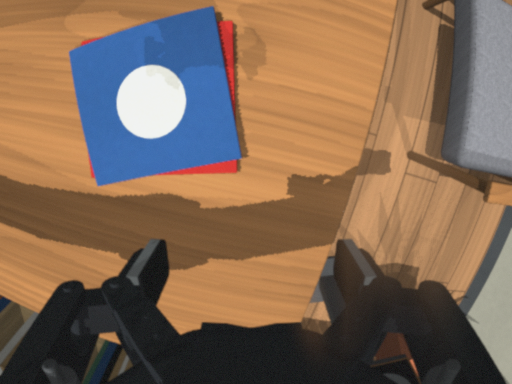

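```bash
cat > h.py <<'E'
import cv2,numpy as np
from bench import robot
np.set_printoptions(precision=4,suppress=True)
CI={n:robot.camera_info(n) for n in ["scene","top"]}
def KRt(n):
    c=CI[n];K=np.array([[c['fx'],0,c['cx']],[0,c['fy'],c['cy']],[0,0,1.]])
    return K,cv2.Rodrigues(np.array(c['rvec']))[0],np.array(c['tvec'])
def ray(n,p):
    K,R,t=KRt(n);d=R.T@np.linalg.solve(K,[p[0],p[1],1.]);return -R.T@t,d/np.linalg.norm(d)
def onz(n,p,z):
    o,d=ray(n,p);return o+d*(z-o[2])/d[2]
def proj(n,P):
    K,R,t=KRt(n);q=K@(R@np.asarray(P,float)+t);return q[:2]/q[2]
def inter(rays):
    A=np.zeros((3,3));b=np.zeros(3)
    for o,d in rays:
        M=np.eye(3)-np.outer(d,d);A+=M;b+=M@o
    P=np.linalg.solve(A,b);return P,[np.linalg.norm((np.eye(3)-np.outer(d,d))@(P-o)) for o,d in rays]
def wray(p,s):
    c=robot.camera_info("wrist");u=np.array([(p[0]-c['cx'])/c['fx'],(p[1]-c['cy'])/c['fy']]);r=np.linalg.norm(u)
    d=np.array([*(u/max(r,1e-9)*np.sin(r)),np.cos(r)]);T=np.array(c['T_tool_cam']);R=np.array(s['eef_rot'])
    return np.array(s['ee_pos'])+R@T[:3,3],R@T[:3,:3]@d
def wproj(P,s):
    c=robot.camera_info("wrist");T=np.array(c['T_tool_cam']);R=np.array(s['eef_rot'])
    q=T[:3,:3].T@(R.T@(np.asarray(P)-s['ee_pos'])-T[:3,3]);th=np.arctan2(np.hypot(q[0],q[1]),q[2]);v=q[:2]/np.hypot(q[0],q[1])*th
    return np.array([c['cx']+c['fx']*v[0],c['cy']+c['fy']*v[1]])
E
python3 - <<'E'
from h import *
a=cv2.imread('pics/scene0.png');b=cv2.imread('pics/top0.png')
cv2.imwrite('pics/c1.png',cv2.resize(a[60:310,70:320],None,fx=2.4,fy=2.4,interpolation=cv2.INTER_CUBIC))
cv2.imwrite('pics/c2.png',cv2.resize(b[60:260,200:460],None,fx=3,fy=3,interpolation=cv2.INTER_CUBIC))
for p in [(216,157),(268,152),(277,229),(222,234)]: print(p,onz('top',p,.06))
for n in CI: print(n,ray(n,(256,192)))
E
```

```text
(216, 157) [0.6798 0.0467 0.06  ]
(268, 152) [ 0.6921 -0.0919  0.06  ]
(277, 229) [ 0.4874 -0.112   0.06  ]
(222, 234) [0.476  0.0308 0.06  ]
scene (array([1.0725, 0.5421, 1.0015]), array([-0.4723, -0.531 , -0.7035]))
top (array([ 0.4392, -0.043 ,  1.1702]), array([ 0.1301, -0.0139, -0.9914]))
```

View pics/c1.png

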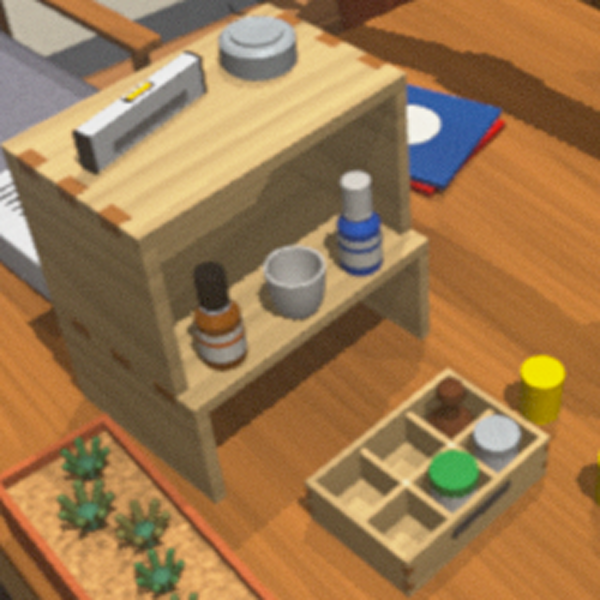

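View pics/c2.png

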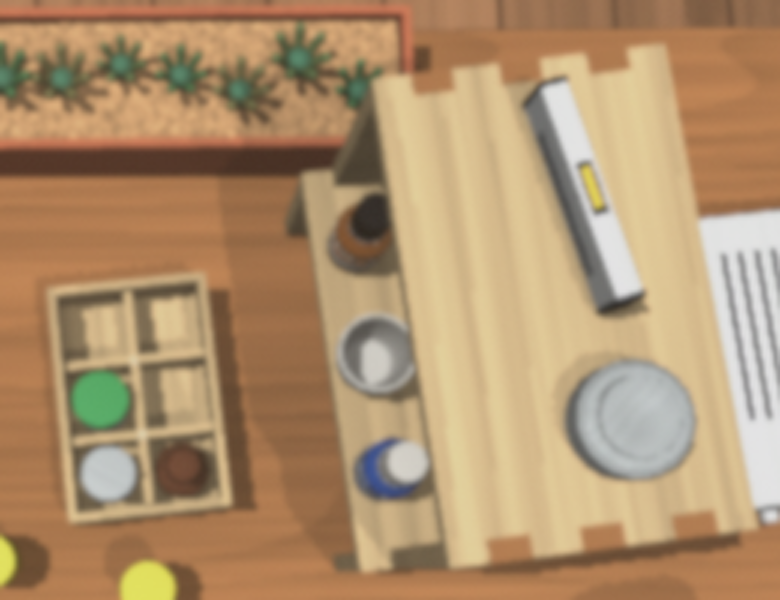

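```bash
python3 - <<'E'
from h import *
T=cv2.imread('pics/top0.png');S=cv2.imread('pics/scene0.png')
# tier front edge lower board from top crop, z=.147
A=onz('top',(200+303/3,60+172/3),.147);B=onz('top',(200+360/3,60+570/3),.147)
print('lower front',A,B,np.linalg.norm(A-B))
A2=onz('top',(200+375/3,60+80/3),.347);B2=onz('top',(200+451/3,60+567/3),.347)
print('upper front',A2,B2,np.linalg.norm(A2-B2))
for X,Y in((A,B),(A2,B2)): 
  v=X-Y; print('yaw of tiers y axis deg',np.degrees(np.arctan2(v[1],v[0])))
# caddy corners outer rim crop px
c=[(47,288),(205,272),(232,503),(71,522)]
P=[onz('top',(200+x/3,60+y/3),.06) for x,y in c];print(P)
P=np.array(P);print('sizes',np.linalg.norm(P[0]-P[1]),np.linalg.norm(P[1]-P[2]),np.linalg.norm(P[2]-P[3]),np.linalg.norm(P[3]-P[0]),P.mean(0))
v=P[0]+P[1]-P[2]-P[3];print('caddy y yaw',np.degrees(np.arctan2(v[1],v[0])))
for (px,z,nm) in [((200+368/3,60+217/3),.259,'amber captop'),((200+410/3,60+463/3),.259,'blue captop'),((200+375/3,60+352/3),.203,'cup')]: print(nm,onz('top',px,z))
# two view cap tops: scene crop 2.4 offset (70,60)
for nm,s,t in [('amber',(209,268),(370,215)),('blue',(355,178),(411,461))]:
  print(nm,inter([ray('scene',(70+s[0]/2.4,60+s[1]/2.4)),ray('top',(200+t[0]/3,60+t[1]/3))]))
E
```

```text
lower front [ 0.7598 -0.1716  0.147 ] [ 0.4327 -0.208   0.147 ] 0.32907284010403776
upper front [ 0.761  -0.1969  0.347 ] [ 0.4352 -0.234   0.347 ] 0.32786492798270384
yaw of tiers y axis deg 6.343017718458046
yaw of tiers y axis deg 6.496314313907153
[array([0.6825, 0.0476, 0.06  ]), array([ 0.6957, -0.0928,  0.06  ]), array([ 0.4908, -0.1129,  0.06  ]), array([0.476 , 0.0265, 0.06  ])]
sizes 0.1410197234983472 0.20592586475324268 0.14021455625991033 0.2076447393628268 [ 0.5863 -0.0329  0.06  ]
caddy y yaw 5.712317085134143
amber captop [ 0.69   -0.2045  0.259 ]
blue captop [ 0.5087 -0.2283  0.259 ]
cup [ 0.5986 -0.2161  0.203 ]
amber (array([ 0.6934, -0.2078,  0.2606]), [np.float64(0.002968401388578162), np.float64(0.0029684013885781734)])
blue (array([ 0.5096, -0.2288,  0.2572]), [np.float64(0.0008227491638624492), np.float64(0.0008227491638623879)])
```

```bash
cat >> h.py <<'E'
from scipy.spatial.transform import Rotation as Ro
YAW=np.radians(6.4)
TX=np.array([np.sin(YAW),-np.cos(YAW),0]);TY=np.array([np.cos(YAW),np.sin(YAW),0]);TZ=np.array([0,0,1.])
FC=np.array([.5963,-.1898,0])
def T2W(x,y,z): return FC+TX*x+TY*y+TZ*z     # "bay" frame
def W2T(P): d=np.asarray(P)-FC; return np.array([d@TX,d@TY,d[2]])
def rot(th,yaw=0.):  # th deg tilt; yaw deg extra about vertical
    th=np.radians(th);z=np.sin(th)*TX-np.cos(th)*TZ;R=np.column_stack([np.cross(TY,z),TY,z])
    return Ro.from_euler('z',yaw,degrees=True).as_matrix()@R
def go(P,R,off=.155,s=None):
    """print shift+rotvec from present pose, grasp point (off ahead of TCP) to P with rotation R"""
    s=s or robot.observe();R0=np.array(s['eef_rot']);tcp=np.asarray(P)-R[:,2]*off
    d=R0.T@(tcp-s['ee_pos']);w=Ro.from_matrix(R0.T@R).as_rotvec()
    print('tcp',tcp,'shift',d.round(4),'rv',w.round(4),'len',np.linalg.norm(d).round(3),'deg',np.degrees(np.linalg.norm(w)).round(1))
def st():
    s=robot.observe();R=np.array(s['eef_rot']);g=s['ee_pos']+R[:,2]*.155
    print('t',round(s['time_s'],2),'tcp',np.array(s['ee_pos']),'grasp',g,'bay',W2T(g),'F',np.array(s['ft_force']).round(1),'w',round(s['gripper_width'],3),'q',np.array(s['qpos']).round(0))
    return s
E
python3 - <<'E'
from h import *
st()
go([.30,-.40,.55],rot(0,-45),0)
E
```

```text
t 0.15 tcp [ 0.1511 -0.6577  0.4039] grasp [ 0.151  -0.6574  0.2489] bay [ 0.4151 -0.4946  0.2489] F [ 0.8  0.5 -0.2] w 0.999 q [75. 27. -3. 88.  1. 65. -5.]
tcp [ 0.3  -0.4   0.55] shift [ 0.2028 -0.218  -0.1458] rv [-0.0015 -0.0005 -0.6713] len 0.332 deg 38.5
```

Call:
{"name": "apply_moves", "arguments": {
  "moves": [
    [0.06,0.03,-0.03,-0.03,0,0,-0.13],
    [0.06,0.06,-0.065,-0.06,0,0,-0.27],
    [0.06,0.09,-0.1,-0.09,0,0,-0.4],
    [0.06,0.12,-0.13,-0.12,0,0,-0.54],
    [0.06,0.15,-0.165,-0.146,0,0,-0.67]
  ],
  "newtons": 30
}}

```text
time_s: 0.65
ee_pos: [0.2543, -0.4743, 0.5429]
eef_rot: [[0.621, 0.784, -0.0], [0.784, -0.621, 0.001], [0.001, -0.001, -1.0]]
ft_force: [1.0, -0.8, 0.0]
gripper_width: 0.705
```

```bash
python3 - <<'E'
from h import *
go([.36,-.17,.55],rot(0,-15),0)
go([.43,-.0,.52],rot(30,0),0)
E
```

```text
tcp [ 0.36 -0.17  0.55] shift [ 0.3042 -0.1061 -0.0068] rv [-0.0007 -0.0008 -0.5196] len 0.322 deg 29.8
tcp [0.43 0.   0.52] shift [ 0.4809 -0.1567  0.0234] rv [-0.205  -0.4973 -0.763 ] len 0.506 deg 53.5
```

Call:
{"name": "apply_moves", "arguments": {
  "moves": [
    [0.06,0.045,-0.016,0,0,0,-0.1],
    [0.06,0.09,-0.032,0,0,0,-0.2],
    [0.06,0.135,-0.048,0,0,0,-0.3],
    [0.06,0.18,-0.064,0,0,0,-0.4],
    [0.06,0.225,-0.08,0,0,0,-0.5]
  ]
}}

```text
time_s: 1.15
ee_pos: [0.3314, -0.2461, 0.5431]
eef_rot: [[0.165, 0.986, -0.0], [0.986, -0.165, 0.0], [0.0, -0.0, -1.0]]
ft_force: [0.5, -0.1, 0.4]
gripper_width: 0.701
```

```bash
python3 - <<'E'
from h import *
st();
go([.43,-.01,.48],rot(30,0),0)
E
```

```text
t 1.15 tcp [ 0.3314 -0.2461  0.5431] grasp [ 0.3313 -0.2461  0.3881] bay [ 0.0264 -0.2696  0.3881] F [ 0.5 -0.1  0.4] w 0.701 q [ 59.  -3. -27. 107.  -2.  76.  24.]
tcp [ 0.43 -0.01  0.48] shift [0.2491 0.0583 0.0631] rv [-0.073  -0.5207 -0.271 ] len 0.264 deg 33.9
```

Call:
{"name": "apply_moves", "arguments": {
  "moves": [
    [0.06,0.048,0.011,0.01,-0.012,-0.09,-0.05],
    [0.06,0.096,0.022,0.02,-0.026,-0.19,-0.1],
    [0.06,0.144,0.033,0.03,-0.042,-0.3,-0.15],
    [0.06,0.192,0.045,0.045,-0.058,-0.41,-0.21],
    [0.06,0.24,0.058,0.063,-0.073,-0.52,-0.27]
  ]
}}

```text
time_s: 1.65
ee_pos: [0.4251, -0.023, 0.4832]
eef_rot: [[-0.095, 0.994, 0.06], [0.858, 0.113, -0.502], [-0.505, 0.004, -0.863]]
ft_force: [0.7, -1.5, -1.3]
gripper_width: 0.698
```

```bash
python3 - <<'E'
from h import *
st();
go(T2W(-.08,-.091,.245),rot(40))
E
```

```text
t 1.65 tcp [ 0.4251 -0.023   0.4832] grasp [ 0.4345 -0.1008  0.3495] bay [-0.1065 -0.1508  0.3495] F [ 0.7 -1.5 -1.3] w 0.698 q [ 41.   2. -53. 113.  34.  72. -18.]
tcp [ 0.4858 -0.0214  0.3637] shift [0.056 0.06  0.106] rv [ 0.0041 -0.1682 -0.0013] len 0.134 deg 9.6
```

Call:
{"name": "apply_moves", "arguments": {
  "moves": [
    [0.06,0.018,0.02,0.035,0,-0.06,0],
    [0.06,0.036,0.04,0.07,0,-0.12,0],
    [0.06,0.056,0.06,0.106,0.004,-0.168,0],
    [0.06,0.056,0.06,0.106,0.004,-0.168,0]
  ]
}}

```text
time_s: 2.05
ee_pos: [0.4864, -0.022, 0.356]
eef_rot: [[-0.095, 0.994, 0.061], [0.765, 0.112, -0.634], [-0.637, -0.013, -0.771]]
ft_force: [-0.6, 0.2, 0.7]
gripper_width: 0.703
```

```bash
python3 - <<'E'
from h import *
s=st();im=robot.grab_frame('wrist');cv2.imwrite('pics/w1.png',im[:,:,::-1])
for P in [(.5096,-.2288,.258),(.692,-.206,.259),T2W(0,-.165,.147),T2W(0,.165,.147)]: print(P,wproj(P,s))
E
```

```text
t 2.05 tcp [ 0.4864 -0.022   0.356 ] grasp [ 0.4959 -0.1204  0.2365] bay [-0.0802 -0.092   0.2365] F [-0.6  0.2  0.7] w 0.703 q [ 29.  22. -51. 116.  57.  76. -43.]
(0.5096, -0.2288, 0.258) [250.7477 330.2709]
(0.692, -0.206, 0.259) [449.4612 312.9775]
[ 0.4323 -0.2082  0.147 ] [168.5229 192.8393]
[ 0.7603 -0.1714  0.147 ] [485.7344 195.7101]
```

View pics/w1.png

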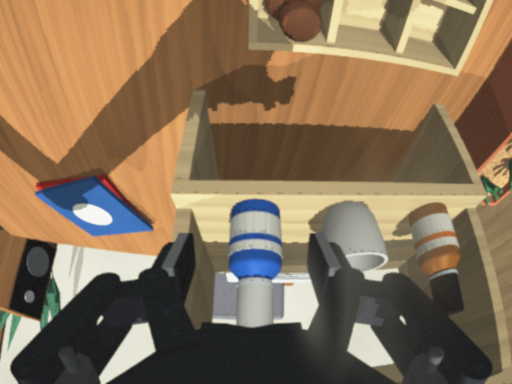

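```bash
python3 - <<'E'
from h import *
s=robot.observe()
im=cv2.imread('pics/w1.png').astype(int);B,G,R=im[...,0],im[...,1],im[...,2]
m=((B>90)&(R<B*.5)&(G<B*.65));m[:190]=0;m[300:]=0;m[:,:215]=0;m[:,300:]=0
ys,xs=np.nonzero(m);print('blue mask',xs.min(),xs.max(),ys.min(),ys.max(),(xs.min()+xs.max())/2)
for r in (285,300,315):
    g=im[r,215:300].sum(1);w=np.nonzero((np.abs(im[r,215:300,0]-im[r,215:300,2])<25)&(g>250))[0]+215;print(r,w.min(),w.max())
def onx(p,x):
    o,d=wray(p,s);k=(x-(o-FC)@TX)/(d@TX);return W2T(o+d*k)
for p in [(256,255),(255,275),(255,300),(450,300),(437,240)]: print(p,onx(p,.029))
for p in [(255,200)]: print('foot edge',onx(p,.006))
for p in [(300,185),(220,186)]:
    o,d=wray(p,s);print('edge y/z at x=0',onx(p,0.))
# two-view blue cap
E
```

```text
blue mask 229 280 200 278 254.5
285 215 299
300 215 299
315 215 299
(256, 255) [ 0.029  -0.0864  0.1963]
(255, 275) [ 0.029  -0.0872  0.2147]
(255, 300) [ 0.029  -0.0871  0.2367]
(450, 300) [0.029  0.0986 0.2516]
(437, 240) [0.029  0.099  0.1878]
foot edge [ 0.006  -0.0876  0.1538]
edge y/z at x=0 [-0.     -0.0477  0.1416]
edge y/z at x=0 [-0.     -0.1185  0.1433]
```

```bash
python3 - <<'E'
from h import *
go(T2W(.029,-.0885,.240),rot(40))
E
```

```text
tcp [ 0.5005 -0.1295  0.3587] shift [-0.083   0.0023  0.0703] rv [-0.0061 -0.0044  0.0052] len 0.109 deg 0.5
```

Call:
{"name": "apply_moves", "arguments": {
  "moves": [
    [0.06,-0.021,0.001,0.016,0,0,0],
    [0.06,-0.041,0.001,0.034,-0.003,-0.002,0.002],
    [0.06,-0.062,0.002,0.052,-0.006,-0.004,0.005],
    [0.06,-0.083,0.002,0.07,-0.006,-0.004,0.005],
    [0.06,-0.083,0.002,0.07,-0.006,-0.004,0.005]
  ]
}}

```text
time_s: 2.6
ee_pos: [0.4993, -0.1333, 0.3619]
eef_rot: [[-0.077, 0.995, 0.069], [0.759, 0.103, -0.642], [-0.646, 0.003, -0.763]]
ft_force: [0.1, 0.4, -0.4]
gripper_width: 0.704
```

```bash
python3 - <<'E'
from h import *
s=st();im=robot.grab_frame('wrist');cv2.imwrite('pics/w2.png',im[:,:,::-1])
E
```

```text
t 2.6 tcp [ 0.4993 -0.1333  0.3619] grasp [ 0.51   -0.2328  0.2436] bay [ 0.0331 -0.0905  0.2436] F [ 0.1  0.4 -0.4] w 0.704 q [ 39.  21. -47. 115.  62.  69. -34.]
```

View pics/w2.png

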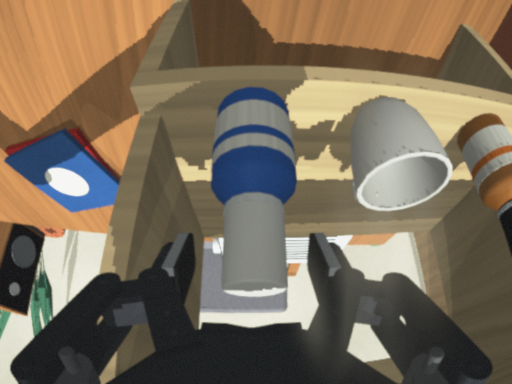

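Call:
{"name": "apply_moves", "arguments": {
  "moves": [
    [0.02,0,0,0,0,0,0],
    [0.02,0,0,0,0,0,0],
    [0.02,0,0,0,0,0,0],
    [0.02,0,0,0,0,0,0],
    [0.02,0,0,0,0,0,0]
  ],
  "newtons": 40
}}

```text
time_s: 3.15
ee_pos: [0.4997, -0.13, 0.3633]
eef_rot: [[-0.08, 0.994, 0.073], [0.758, 0.108, -0.643], [-0.647, 0.004, -0.763]]
ft_force: [-2.3, 2.1, 6.5]
gripper_width: 0.342
```

```bash
python3 - <<'E'
from h import *
s=st();p=s['ee_pos']+np.array(s['eef_rot'])[:,2]*.155;R=np.array(s['eef_rot'])
go(p+[0,0,.015],R);go(p+[0,0,.02]-.12*TX,R)
E
```

```text
t 3.15 tcp [ 0.4997 -0.13    0.3633] grasp [ 0.5111 -0.2296  0.2451] bay [ 0.03   -0.0891  0.2451] F [-2.3  2.1  6.5] w 0.342 q [ 39.  21. -47. 115.  62.  69. -34.]
tcp [ 0.4997 -0.13    0.3783] shift [-0.0097  0.0001 -0.0114] rv [0. 0. 0.] len 0.015 deg 0.0
tcp [ 0.4864 -0.0107  0.3833] shift [ 0.0786 -0.0003 -0.0929] rv [0. 0. 0.] len 0.122 deg 0.0
```

Call:
{"name": "apply_moves", "arguments": {
  "moves": [
    [0.02,-0.005,0,-0.006,0,0,0],
    [0.02,-0.01,0,-0.011,0,0,0],
    [0.02,0.01,0,-0.033,0,0,0],
    [0.02,0.033,0,-0.053,0,0,0],
    [0.02,0.056,0,-0.073,0,0,0]
  ]
}}

```text
time_s: 3.65
ee_pos: [0.4896, -0.0395, 0.3832]
eef_rot: [[-0.079, 0.994, 0.073], [0.759, 0.108, -0.642], [-0.646, 0.005, -0.763]]
ft_force: [-0.1, 0.7, -2.1]
gripper_width: 0.34
```

```bash
python3 - <<'E'
from h import *
s=st()
im=robot.grab_frame('scene');cv2.imwrite('pics/s1.png',cv2.resize(im[60:310,70:400,::-1],None,fx=2.2,fy=2.2))
E
```

```text
t 3.65 tcp [ 0.4896 -0.0395  0.3832] grasp [ 0.501  -0.139   0.2649] bay [-0.0611 -0.089   0.2649] F [-0.1  0.7 -2.1] w 0.34 q [ 32.  19. -51. 115.  57.  75. -39.]
```

View pics/s1.png

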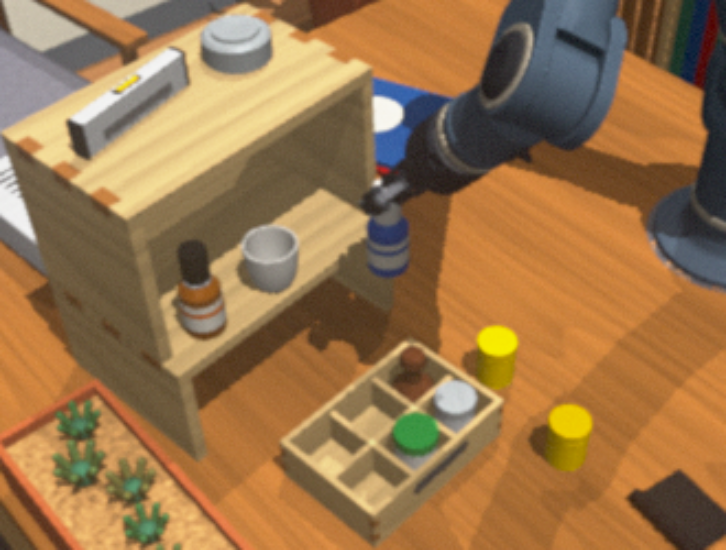

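```bash
python3 - <<'E'
from h import *
P=[onz('scene',(70+x/2.4,60+y/2.4),.06) for x,y in [(308,485),(450,372),(548,435),(410,562)]]
print(np.array(P),np.mean(P,0),W2T(np.mean(P,0)),[np.linalg.norm(P[i]-P[i-1]).round(4) for i in range(4)])
print('top mean',W2T([.5863,-.0329,.06]))
c=np.array([.5863,-.0329,.0]);print('cells bay',W2T(c+.0335*TX),W2T(c+.0335*TX+.067*TY))
s=robot.observe()
# bottle height: grasp z .245 when foot at .147 -> offset .098 ; hover foot .09
go(W2T(c)[0]*0+T2W(-.1235,.0075,.098+.095),rot(40))
E
```

```text
[[ 0.6982 -0.0842  0.06  ]
 [ 0.4935 -0.1032  0.06  ]
 [ 0.4775  0.0283  0.06  ]
 [ 0.6815  0.0505  0.06  ]] [ 0.5877 -0.0271  0.06  ] [-0.1626  0.0096  0.06  ] [np.float64(0.1357), np.float64(0.2055), np.float64(0.1325), np.float64(0.2053)]
top mean [-0.157   0.0076  0.06  ]
cells bay [-0.1235  0.0076  0.    ] [-0.1235  0.0746  0.    ]
tcp [0.5789 0.0328 0.3117] shift [0.0891 0.0963 0.0195] rv [0.0084 0.0004 0.    ] len 0.133 deg 0.5
```

Call:
{"name": "apply_moves", "arguments": {
  "moves": [
    [0.02,0.022,0.025,0,0.004,0,0],
    [0.02,0.046,0.05,0,0.008,0,0],
    [0.02,0.068,0.075,0.004,0.008,0,0],
    [0.02,0.09,0.096,0.01,0.008,0,0],
    [0.02,0.09,0.096,0.01,0.008,0,0]
  ]
}}

```text
time_s: 4.2
ee_pos: [0.579, 0.0414, 0.3157]
eef_rot: [[-0.09, 0.993, 0.071], [0.763, 0.115, -0.636], [-0.64, -0.003, -0.769]]
ft_force: [-0.2, -1.1, -1.4]
gripper_width: 0.336
```

```bash
python3 - <<'E'
from h import *
s=st()
im=robot.grab_frame('wrist');cv2.imwrite('pics/w3.png',im[:,:,::-1])
im=robot.grab_frame('top');cv2.imwrite('pics/t3.png',cv2.resize(im[90:290,180:400,::-1],None,fx=3,fy=3,interpolation=cv2.INTER_CUBIC))
go(T2W(-.1255,.008,.098+.06),rot(40))
c=T2W(-.159,.008,0)
for x,y in [(-70.5,-104),(-70.5,104),(70.5,-104),(70.5,104),(0,33.5),(0,-33.5),(33.5,33.5)]: print(x,y,wproj(c+TX*x/1e3+TY*y/1e3+TZ*.056,s))
E
```

```text
t 4.2 tcp [0.579  0.0414 0.3157] grasp [ 0.59   -0.0571  0.1966] bay [-0.1326  0.0085  0.1966] F [-0.2 -1.1 -1.4] w 0.336 q [ 18.  34. -48. 105.  62.  82. -49.]
tcp [0.5792 0.0348 0.2767] shift [0.0226 0.0009 0.0348] rv [-0.0005 -0.0004  0.0015] len 0.042 deg 0.1
-70.5 -104 [ 87.3079 -23.41  ]
-70.5 104 [411.9022 -22.9127]
70.5 -104 [135.6038 124.4966]
70.5 104 [363.101  125.3708]
0 33.5 [296.057   52.7515]
0 -33.5 [202.1404  52.5084]
33.5 33.5 [291.7222  88.7933]
```

View pics/w3.png

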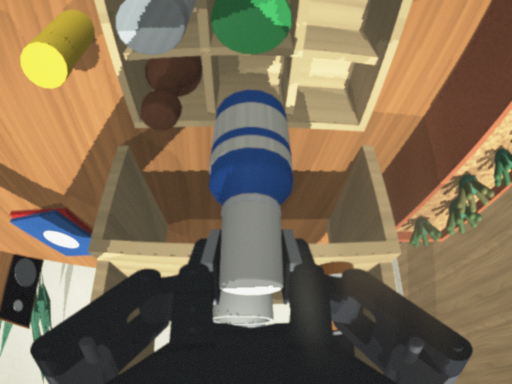

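View pics/t3.png

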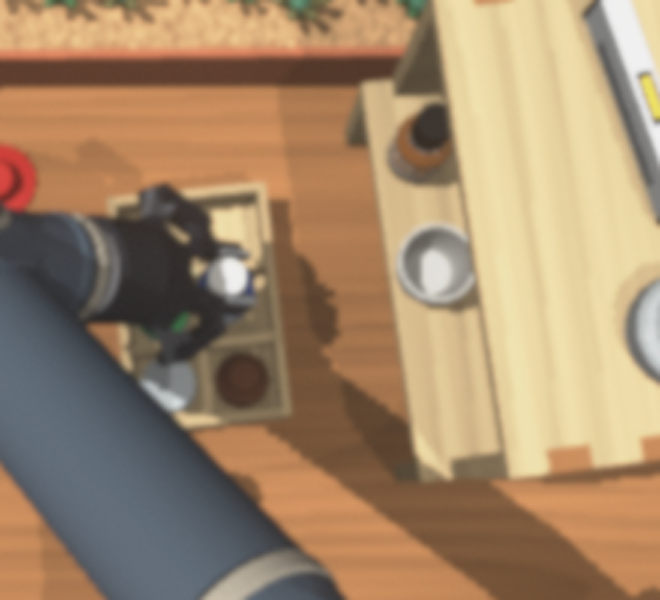

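Call:
{"name": "apply_moves", "arguments": {
  "moves": [
    [0.02,0.002,0,0.012,0,0,0],
    [0.02,0.008,0.001,0.018,0,0,0],
    [0.02,0.015,0.001,0.026,0,0,0],
    [0.02,0.022,0.001,0.034,0,0,0],
    [0.02,0.022,0.001,0.034,0,0,0]
  ]
}}

```text
time_s: 4.8
ee_pos: [0.5786, 0.0344, 0.2759]
eef_rot: [[-0.089, 0.994, 0.069], [0.761, 0.112, -0.639], [-0.642, -0.005, -0.766]]
ft_force: [0.6, 0.2, -1.8]
gripper_width: 0.337
```

```bash
python3 - <<'E'
from h import *
s=st()
im=robot.grab_frame('wrist');cv2.imwrite('pics/w4.png',im[:,:,::-1])
im=robot.grab_frame('top');cv2.imwrite('pics/t4.png',cv2.resize(im[130:250,200:320,::-1],None,fx=5,fy=5,interpolation=cv2.INTER_CUBIC))
go(T2W(-.1255,.008,.098+.009),rot(40))
E
```

```text
t 4.8 tcp [0.5786 0.0344 0.2759] grasp [ 0.5892 -0.0646  0.1571] bay [-0.1252  0.0069  0.1571] F [ 0.6  0.2 -1.8] w 0.337 q [ 18.  37. -46. 107.  65.  80. -52.]
tcp [0.5792 0.0348 0.2257] shift [0.0331 0.0001 0.0397] rv [-0.0008 -0.0004  0.0023] len 0.052 deg 0.1
```

View pics/w4.png

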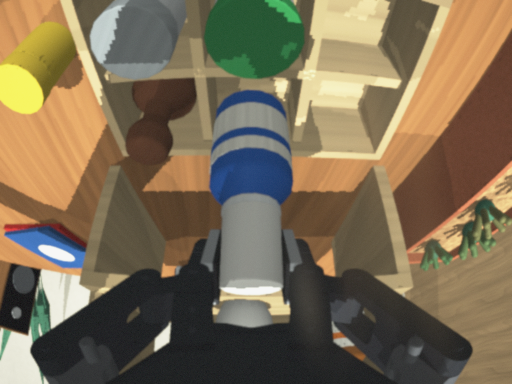

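View pics/t4.png

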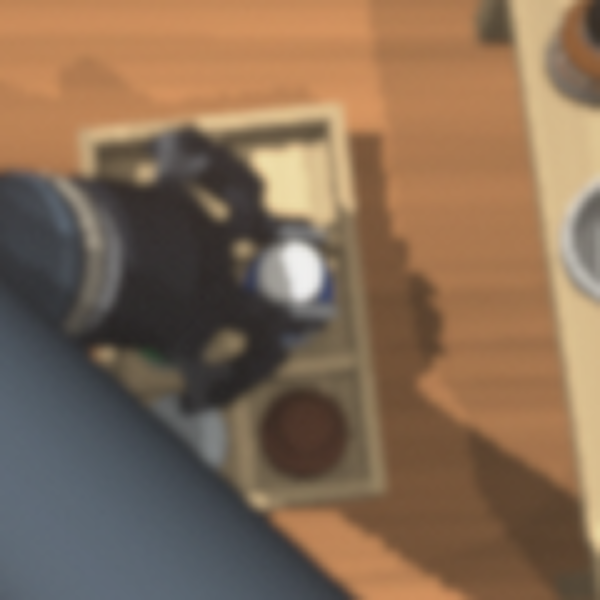

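```bash
python3 - <<'E'
from h import *
print(W2T(onz('top',(258.6,184.4),.171)))
# caddy +x rim edge & corners in t4 at z .06
for p in [(343,104),(383,492),(80,133)]: print(W2T(onz('top',(200+p[0]/5,130+p[1]/5),.06)))
E
```

```text
[-0.1265  0.0063  0.171 ]
[-0.0846  0.1092  0.06  ]
[-0.0903 -0.0979  0.06  ]
[-0.2256  0.1104  0.06  ]
```

Call:
{"name": "apply_moves", "arguments": {
  "moves": [
    [0.02,0.006,0,0.007,0,0,0],
    [0.02,0.012,0,0.014,0,0,0],
    [0.02,0.018,0,0.022,0,0,0],
    [0.02,0.024,0,0.029,0,0,0],
    [0.02,0.028,0,0.034,0,0,0]
  ]
}}

```text
time_s: 5.4
ee_pos: [0.5789, 0.0344, 0.2321]
eef_rot: [[-0.089, 0.994, 0.07], [0.761, 0.113, -0.639], [-0.642, -0.003, -0.766]]
ft_force: [-0.3, -0.5, -0.8]
gripper_width: 0.339
```

```bash
python3 - <<'E'
from h import *
s=st()
go(T2W(-.1255,.007,.105),rot(40))
E
```

```text
t 5.4 tcp [0.5789 0.0344 0.2321] grasp [ 0.5897 -0.0646  0.1133] bay [-0.1252  0.0074  0.1133] F [-0.3 -0.5 -0.8] w 0.339 q [ 16.  41. -45. 108.  67.  79. -56.]
tcp [0.5782 0.0347 0.2237] shift [ 0.0056 -0.0007  0.0061] rv [-0.0018 -0.0005  0.0031] len 0.008 deg 0.2
```

Call:
{"name": "apply_moves", "arguments": {
  "moves": [
    [0.02,0.0015,0,0.0015,0,0,0],
    [0.02,0.003,0,0.003,0,0,0],
    [0.02,0.0045,0,0.0045,0,0,0],
    [0.02,0.0055,0,0.006,0,0,0]
  ]
}}

```text
time_s: 5.8
ee_pos: [0.5789, 0.0349, 0.2241]
eef_rot: [[-0.088, 0.994, 0.07], [0.761, 0.113, -0.639], [-0.642, -0.003, -0.766]]
ft_force: [-0.2, 0.5, -1.5]
gripper_width: 0.34
```

```bash
python3 - <<'E'
from h import *
s=st()
E
```

```text
t 5.8 tcp [0.5789 0.0349 0.2241] grasp [ 0.5898 -0.0641  0.1053] bay [-0.1256  0.0076  0.1053] F [-0.2  0.5 -1.5] w 0.34 q [ 16.  42. -45. 108.  68.  78. -57.]
```

Call:
{"name": "apply_moves", "arguments": {
  "moves": [
    [0.02,0.001,0,0.001,0,0,0],
    [0.02,0.002,0,0.002,0,0,0],
    [0.02,0.002,0,0.002,0,0,0]
  ]
}}

```text
time_s: 6.1
ee_pos: [0.5789, 0.0355, 0.2235]
eef_rot: [[-0.087, 0.994, 0.071], [0.759, 0.112, -0.642], [-0.646, -0.002, -0.763]]
ft_force: [-3.8, 0.6, 10.6]
gripper_width: 0.343
```

```bash
python3 - <<'E'
from h import *
s=st()
im=robot.grab_frame('scene');cv2.imwrite('pics/s5.png',cv2.resize(im[180:310,180:330,::-1],None,fx=4.5,fy=4.5,interpolation=cv2.INTER_CUBIC))
E
```

```text
t 6.1 tcp [0.5789 0.0355 0.2235] grasp [ 0.59   -0.0639  0.1052] bay [-0.1258  0.0077  0.1052] F [-3.8  0.6 10.6] w 0.343 q [ 16.  42. -45. 108.  68.  79. -57.]
```

View pics/s5.png

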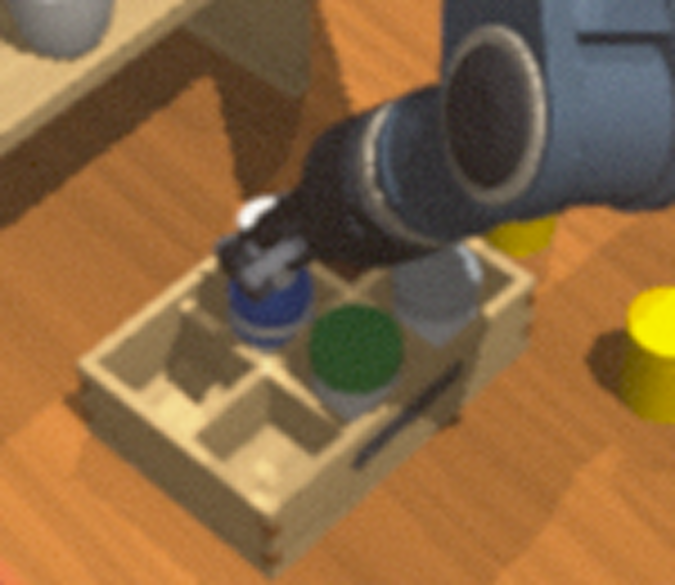

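Call:
{"name": "apply_moves", "arguments": {
  "moves": [
    [0.05,0,0,0,0,0,0],
    [0.05,0,0,0,0,0,0],
    [0.05,0,0,0,0,0,0],
    [0.05,0,0,-0.015,0,0,0],
    [0.05,0,0,-0.04,0,0,0]
  ]
}}

```text
time_s: 6.65
ee_pos: [0.5758, 0.0606, 0.2537]
eef_rot: [[-0.087, 0.994, 0.068], [0.758, 0.11, -0.643], [-0.646, -0.004, -0.763]]
ft_force: [0.3, 0.6, 0.2]
gripper_width: 0.583
```

```bash
python3 - <<'E'
from h import *
s=st()
im=robot.grab_frame('wrist');cv2.imwrite('pics/w6.png',im[:,:,::-1])
p=s['ee_pos']+np.array(s['eef_rot'])[:,2]*.155;R=np.array(s['eef_rot'])
go(T2W(-.17,.05,.25),rot(40))
go(T2W(-.08,.095,.25),rot(40))
E
```

```text
t 6.65 tcp [0.5758 0.0606 0.2537] grasp [ 0.5863 -0.039   0.1354] bay [-0.151   0.0069  0.1354] F [0.3 0.6 0.2] w 0.583 q [ 15.  39. -46. 107.  65.  81. -56.]
tcp [0.6159 0.0837 0.3687] shift [-0.0609  0.0418 -0.0935] rv [0.0051 0.0012 0.0017] len 0.119 deg 0.3
tcp [ 0.6707 -0.0007  0.3687] shift [-0.1298  0.0864 -0.0354] rv [0.0051 0.0012 0.0017] len 0.16 deg 0.3
```

View pics/w6.png

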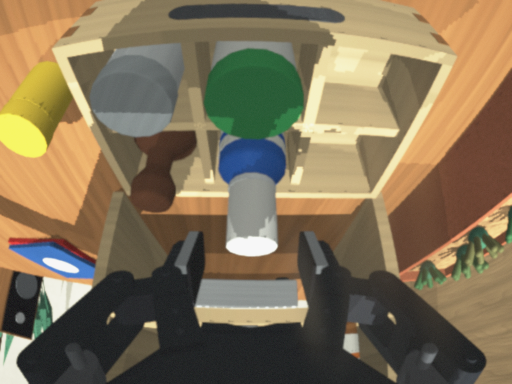

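Call:
{"name": "apply_moves", "arguments": {
  "moves": [
    [0.06,-0.005,0,-0.04,0,0,0],
    [0.06,-0.03,0.015,-0.065,0,0,0],
    [0.06,-0.061,0.042,-0.093,0.005,0,0],
    [0.06,-0.095,0.07,-0.065,0.005,0,0],
    [0.06,-0.13,0.086,-0.035,0.005,0,0]
  ],
  "newtons": 40
}}

```text
time_s: 7.2
ee_pos: [0.6714, 0.0016, 0.3714]
eef_rot: [[-0.087, 0.993, 0.079], [0.761, 0.118, -0.638], [-0.643, 0.004, -0.766]]
ft_force: [0.6, -0.2, -1.2]
gripper_width: 0.703
```

```bash
python3 - <<'E'
from h import *
s=st()
im=robot.grab_frame('wrist');cv2.imwrite('pics/w7.png',im[:,:,::-1])
go(T2W(-.05,.095,.243),rot(40))
E
```

```text
t 7.2 tcp [0.6714 0.0016 0.3714] grasp [ 0.6836 -0.0972  0.2526] bay [-0.0823  0.0971  0.2526] F [ 0.6 -0.2 -1.2] w 0.703 q [ 19.  37. -46.  91.  64.  86. -37.]
tcp [ 0.674  -0.0305  0.3617] shift [-0.01   -0.0021  0.0187] rv [-0.0045  0.0082 -0.0099] len 0.021 deg 0.8
```

View pics/w7.png

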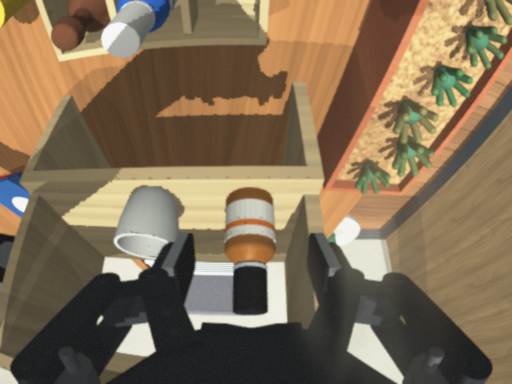

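```bash
python3 - <<'E'
from h import *
s=st()
def onx(p,x):
    o,d=wray(p,s);k=(x-(o-FC)@TX)/(d@TX);return W2T(o+d*k)
for p in [(250,265),(251,290),(250,240)]: print(p,onx(p,.0285))
print(inter([ray('scene',(70+209/2.4,60+268/2.4)),ray('top',(200+370/3,60+215/3)),wray((251,312),s)]))
go(T2W(.0285,.096,.243),rot(40))
E
```

```text
t 7.25 tcp [ 0.6741 -0.0107  0.3695] grasp [ 0.6846 -0.1107  0.2516] bay [-0.0687  0.0965  0.2516] F [ 2.3 -9.2  0.7] w 0.708 q [ 20.  37. -46.  91.  64.  86. -36.]
(250, 265) [0.0285 0.0962 0.2221]
(251, 290) [0.0285 0.0969 0.2433]
(250, 240) [0.0285 0.0962 0.1997]
(array([ 0.6943, -0.2074,  0.2611]), [np.float64(0.0024841929067341935), np.float64(0.003591377362893149), np.float64(0.0015266947457826705)])
tcp [ 0.6838 -0.1084  0.3617] shift [-0.0697 -0.0003  0.0697] rv [-0.0045  0.0082 -0.0099] len 0.099 deg 0.8
```

Call:
{"name": "apply_moves", "arguments": {
  "moves": [
    [0.06,-0.01,0,0.02,-0.004,0.008,-0.01],
    [0.06,-0.028,0,0.036,-0.004,0.008,-0.01],
    [0.06,-0.048,0,0.052,-0.004,0.008,-0.01],
    [0.06,-0.066,0,0.068,-0.004,0.008,-0.01],
    [0.06,-0.067,0,0.069,-0.004,0.008,-0.01]
  ]
}}

```text
time_s: 7.75
ee_pos: [0.6837, -0.1104, 0.3603]
eef_rot: [[-0.081, 0.994, 0.067], [0.76, 0.105, -0.641], [-0.645, -0.001, -0.764]]
ft_force: [-0.6, -0.4, 0.4]
gripper_width: 0.703
```

```bash
python3 - <<'E'
from h import *
s=st();im=robot.grab_frame('wrist');cv2.imwrite('pics/w8.png',im[:,:,::-1])
E
```

```text
t 7.75 tcp [ 0.6837 -0.1104  0.3603] grasp [ 0.694  -0.2098  0.2418] bay [0.0308 0.0949 0.2418] F [-0.6 -0.4  0.4] w 0.703 q [ 27.  38. -44.  90.  67.  81. -30.]
```

View pics/w8.png

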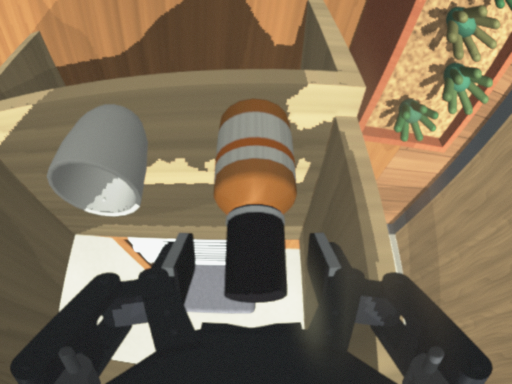

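Call:
{"name": "apply_moves", "arguments": {
  "moves": [
    [0.02,0,0.001,0,0,0,0],
    [0.02,0,0.001,0,0,0,0],
    [0.02,0,0.001,0,0,0,0],
    [0.02,0,0.001,0,0,0,0],
    [0.02,0,0.001,0,0,0,0]
  ],
  "newtons": 40
}}

```text
time_s: 8.3
ee_pos: [0.6848, -0.107, 0.3606]
eef_rot: [[-0.084, 0.994, 0.07], [0.761, 0.109, -0.639], [-0.643, -0.0, -0.766]]
ft_force: [1.4, 1.3, 1.3]
gripper_width: 0.337
```

```bash
python3 - <<'E'
from h import *
s=st()
E
```

```text
t 8.3 tcp [ 0.6848 -0.107   0.3606] grasp [ 0.6956 -0.2061  0.2419] bay [0.0273 0.0969 0.2419] F [1.4 1.3 1.3] w 0.337 q [ 27.  38. -44.  90.  67.  81. -30.]
```

Call:
{"name": "apply_moves", "arguments": {
  "moves": [
    [0.02,-0.005,0,-0.006,0,0,0],
    [0.02,-0.01,0,-0.011,0,0,0],
    [0.02,0.01,0,-0.033,0,0,0],
    [0.02,0.033,0,-0.053,0,0,0],
    [0.02,0.056,0,-0.073,0,0,0]
  ]
}}

```text
time_s: 8.8
ee_pos: [0.6748, -0.0173, 0.3812]
eef_rot: [[-0.082, 0.994, 0.07], [0.762, 0.108, -0.639], [-0.643, 0.001, -0.766]]
ft_force: [0.4, -0.2, -0.3]
gripper_width: 0.337
```

```bash
python3 - <<'E'
from h import *
s=st()
im=robot.grab_frame('top');cv2.imwrite('pics/t9.png',cv2.resize(im[90:290,180:400,::-1],None,fx=3,fy=3,interpolation=cv2.INTER_CUBIC))
im=robot.grab_frame('scene');cv2.imwrite('pics/s9.png',cv2.resize(im[60:310,70:400,::-1],None,fx=2.2,fy=2.2))
go(T2W(-.125,.074,.19),rot(40))
E
```

```text
t 8.8 tcp [ 0.6748 -0.0173  0.3812] grasp [ 0.6856 -0.1164  0.2625] bay [-0.063   0.0969  0.2625] F [ 0.4 -0.2 -0.3] w 0.337 q [ 21.  37. -46.  90.  64.  86. -35.]
tcp [0.6448 0.0417 0.3087] shift [ 0.0901 -0.023   0.0197] rv [ 0.0048 -0.004   0.0042] len 0.095 deg 0.4
```

View pics/s9.png

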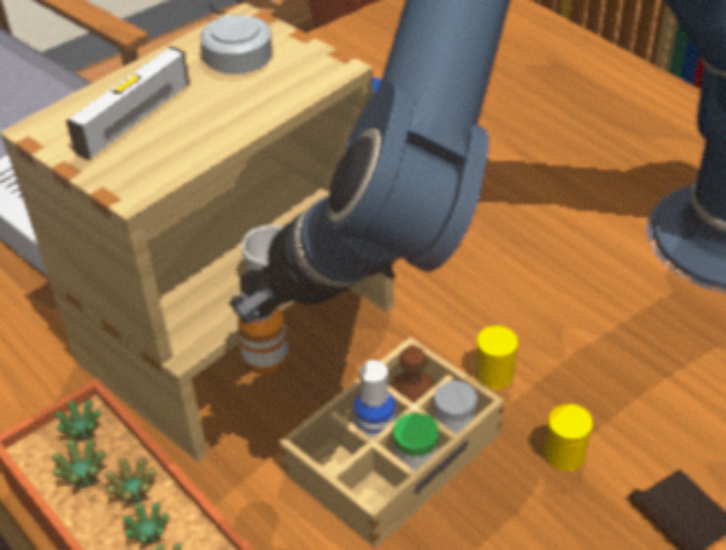

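View pics/t9.png

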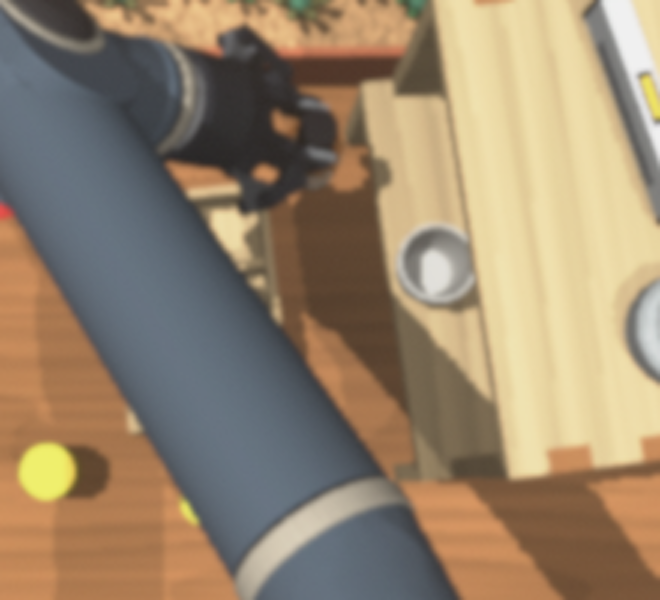

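Call:
{"name": "apply_moves", "arguments": {
  "moves": [
    [0.02,0.02,-0.005,-0.002,0.002,0,0],
    [0.02,0.045,-0.012,0,0.005,-0.004,0.004],
    [0.02,0.07,-0.018,0.008,0.005,-0.004,0.004],
    [0.02,0.09,-0.023,0.018,0.005,-0.004,0.004],
    [0.02,0.09,-0.023,0.018,0.005,-0.004,0.004]
  ]
}}

```text
time_s: 9.4
ee_pos: [0.6436, 0.0433, 0.3077]
eef_rot: [[-0.091, 0.993, 0.069], [0.761, 0.114, -0.639], [-0.642, -0.006, -0.766]]
ft_force: [0.2, -0.5, -1.8]
gripper_width: 0.334
```

Call:
{"name": "apply_moves", "arguments": {
  "moves": [
    [0.02,0,0,0,0,0,0]
  ]
}}

```text
time_s: 9.5
ee_pos: [0.6442, 0.0425, 0.3085]
eef_rot: [[-0.09, 0.994, 0.069], [0.761, 0.113, -0.639], [-0.643, -0.005, -0.766]]
ft_force: [0.3, -0.4, -1.4]
gripper_width: 0.333
```

```bash
python3 - <<'E'
from h import *
s=st();im=robot.grab_frame('wrist');cv2.imwrite('pics/w10.png',im[:,:,::-1])
im=robot.grab_frame('top');cv2.imwrite('pics/t10.png',cv2.resize(im[130:250,200:320,::-1],None,fx=5,fy=5,interpolation=cv2.INTER_CUBIC))
go(T2W(-.124,.0735,.155),rot(40))
E
```

```text
t 9.5 tcp [0.6442 0.0425 0.3085] grasp [ 0.6549 -0.0566  0.1898] bay [-0.1258  0.0731  0.1898] F [ 0.3 -0.4 -1.4] w 0.333 q [ 16.  40. -46.  97.  65.  85. -46.]
tcp [0.6444 0.0406 0.2737] shift [0.0212 0.0001 0.0279] rv [-0.0027 -0.      0.0033] len 0.035 deg 0.2
```

View pics/w10.png

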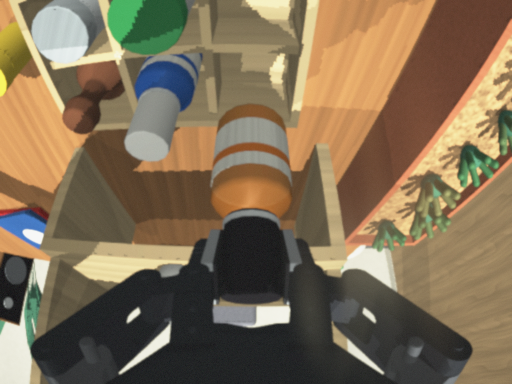

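View pics/t10.png

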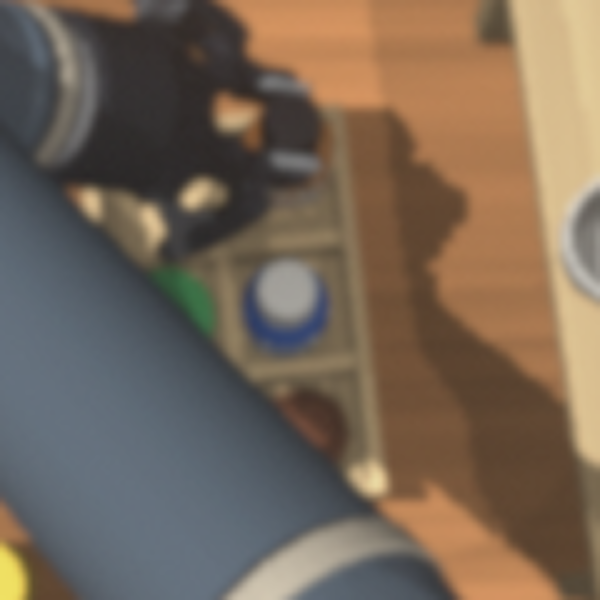

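```bash
python3 - <<'E'
from h import *
print('blue',W2T(onz('top',(257.6,188.4),.119)),'amber',W2T(onz('top',(200+289/5,130+125/5),.204)))
for p in [(338,106),(383,492)]: print(W2T(onz('top',(200+p[0]/5,130+p[1]/5),.06)))
E
```

```text
blue [-0.1283  0.0042  0.119 ] amber [-0.121  0.07   0.204]
[-0.0874  0.1084  0.06  ]
[-0.0903 -0.0979  0.06  ]
```

Call:
{"name": "apply_moves", "arguments": {
  "moves": [
    [0.02,0.004,0,0.006,0,0,0],
    [0.02,0.008,0,0.012,0,0,0],
    [0.02,0.013,0,0.017,0,0,0],
    [0.02,0.018,-0.001,0.023,-0.002,0,0.003],
    [0.02,0.022,-0.001,0.028,-0.002,0,0.003]
  ]
}}

```text
time_s: 10.1
ee_pos: [0.643, 0.0411, 0.2721]
eef_rot: [[-0.086, 0.994, 0.07], [0.761, 0.111, -0.639], [-0.643, -0.002, -0.766]]
ft_force: [-0.3, -0.5, -1.4]
gripper_width: 0.338
```

```bash
python3 - <<'E'
from h import *
s=st();im=robot.grab_frame('wrist');cv2.imwrite('pics/w11.png',im[:,:,::-1])
go(T2W(-.1255,.0725,.109),rot(40))
E
```

```text
t 10.1 tcp [0.643  0.0411 0.2721] grasp [ 0.6539 -0.0579  0.1534] bay [-0.1246  0.0719  0.1534] F [-0.3 -0.5 -1.4] w 0.338 q [ 15.  42. -45.  98.  66.  83. -49.]
tcp [0.6433 0.042  0.2277] shift [0.0286 0.0008 0.0326] rv [-0.0025 -0.0004  0.0022] len 0.043 deg 0.2
```

View pics/w11.png

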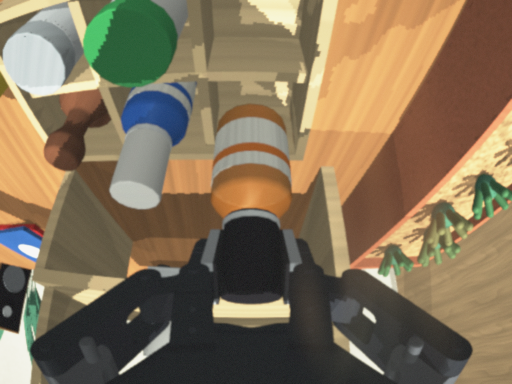

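Call:
{"name": "apply_moves", "arguments": {
  "moves": [
    [0.02,0.006,0.001,0.006,0,0,0],
    [0.02,0.012,0.002,0.013,0,0,0],
    [0.02,0.018,0.002,0.02,-0.002,0,0],
    [0.02,0.024,0.002,0.027,-0.002,0,0],
    [0.02,0.028,0.002,0.032,-0.002,0,0.002]
  ]
}}

```text
time_s: 10.65
ee_pos: [0.6443, 0.042, 0.2273]
eef_rot: [[-0.086, 0.994, 0.07], [0.761, 0.111, -0.639], [-0.642, -0.002, -0.766]]
ft_force: [-0.6, 1.2, -2.2]
gripper_width: 0.342
```

```bash
python3 - <<'E'
from h import *
s=st()
go(T2W(-.1255,.0735,.102),rot(40))
E
```

```text
t 10.65 tcp [0.6443 0.042  0.2273] grasp [ 0.6552 -0.057   0.1085] bay [-0.1254  0.0733  0.1085] F [-0.6  1.2 -2.2] w 0.342 q [ 14.  45. -43.  99.  69.  81. -52.]
tcp [0.6442 0.0421 0.2207] shift [ 0.0043 -0.      0.005 ] rv [-0.0013 -0.0004  0.0008] len 0.007 deg 0.1
```

Call:
{"name": "apply_moves", "arguments": {
  "moves": [
    [0.02,0.0015,0,0.0015,0,0,0],
    [0.02,0.003,0,0.003,0,0,0],
    [0.02,0.0045,0,0.005,0,0,0],
    [0.02,0.006,0,0.006,0,0,0],
    [0.02,0.006,0,0.006,0,0,0]
  ]
}}

```text
time_s: 11.15
ee_pos: [0.6444, 0.0428, 0.2203]
eef_rot: [[-0.085, 0.994, 0.071], [0.76, 0.111, -0.641], [-0.644, -0.0, -0.765]]
ft_force: [-1.3, -0.0, 4.7]
gripper_width: 0.336
```

```bash
python3 - <<'E'
from h import *
s=st();im=robot.grab_frame('wrist');cv2.imwrite('pics/w12.png',im[:,:,::-1])
E
```

```text
t 11.15 tcp [0.6444 0.0428 0.2203] grasp [ 0.6554 -0.0565  0.1018] bay [-0.1259  0.0736  0.1018] F [-1.3 -0.   4.7] w 0.336 q [ 14.  46. -43.  99.  69.  81. -53.]
```

View pics/w12.png

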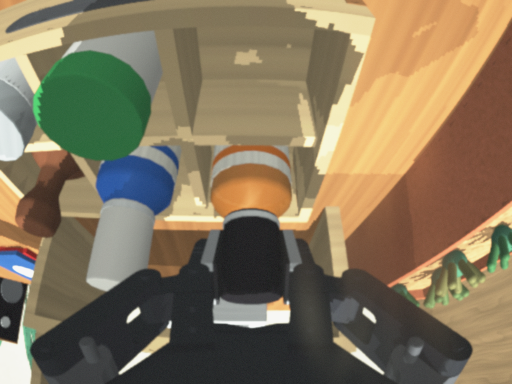

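Call:
{"name": "apply_moves", "arguments": {
  "moves": [
    [0.05,0,0,0,0,0,0],
    [0.05,0,0,0,0,0,0],
    [0.05,0,0,0,0,0,0],
    [0.05,0,0,-0.015,0,0,0],
    [0.05,0,0,-0.04,0,0,0]
  ]
}}

```text
time_s: 11.7
ee_pos: [0.6413, 0.068, 0.2507]
eef_rot: [[-0.085, 0.994, 0.068], [0.76, 0.109, -0.641], [-0.645, -0.003, -0.764]]
ft_force: [-0.1, 0.0, 0.2]
gripper_width: 0.583
```

Call:
{"name": "apply_moves", "arguments": {
  "moves": [
    [0.05,-0.005,0,-0.035,0,0,0],
    [0.05,-0.01,0,-0.075,0,0,0],
    [0.05,-0.01,0,-0.11,0,0,0],
    [0.05,-0.01,0,-0.12,0,0,0]
  ]
}}

```text
time_s: 12.1
ee_pos: [0.633, 0.1429, 0.3545]
eef_rot: [[-0.086, 0.993, 0.077], [0.762, 0.115, -0.637], [-0.641, 0.004, -0.767]]
ft_force: [0.5, 0.6, 1.1]
gripper_width: 0.585
```

```bash
python3 - <<'E'
from h import *
s=st();im=robot.grab_frame('wrist');cv2.imwrite('pics/w13.png',im[:,:,::-1])
im=robot.grab_frame('top');cv2.imwrite('pics/t13.png',cv2.resize(im[130:250,200:320,::-1],None,fx=5,fy=5,interpolation=cv2.INTER_CUBIC))
E
```

```text
t 12.1 tcp [0.633  0.1429 0.3545] grasp [0.645  0.0442 0.2356] bay [-0.2271  0.0745  0.2356] F [0.5 0.6 1.1] w 0.585 q [  8.  38. -48.  92.  60.  92. -48.]
```

View pics/w13.png

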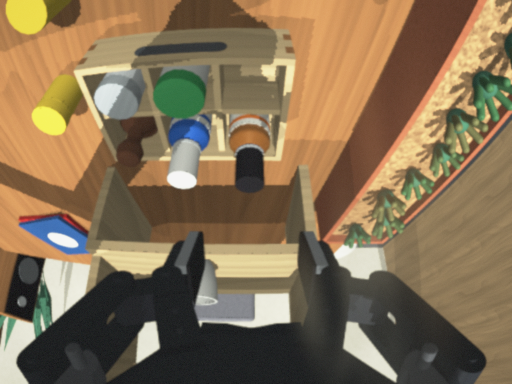

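View pics/t13.png

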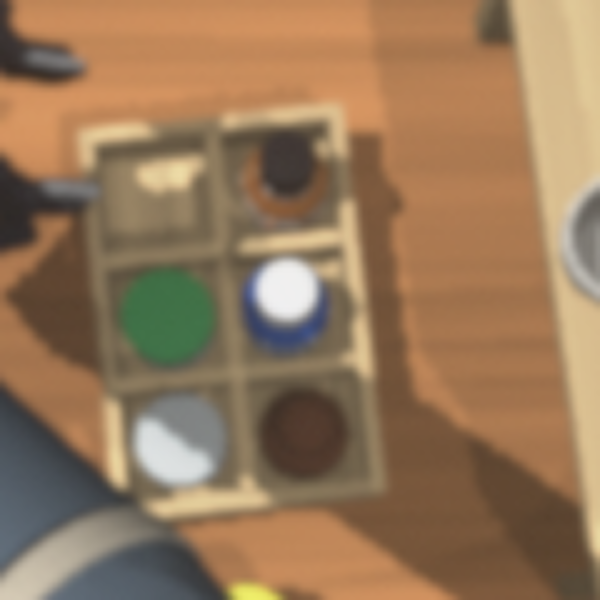

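```bash
python3 - <<'E'
from h import *
P=np.array([W2T(onz('top',(200+p[0]/5,130+p[1]/5),.06)) for p in [(78,130),(343,104),(383,492),(117,519)]]);print(P,P.mean(0))
print('yaw rel',np.degrees(np.arctan2(P[0,0]-P[3,0],P[0,1]-P[3,1])),np.degrees(np.arctan2(P[1,0]-P[2,0],P[1,1]-P[2,1])))
print('adapter',W2T(onz('top',(179,151),.01)),'yellow',W2T(onz('top',(195,247),.06)),W2T(onz('top',(249,257),.06)))
go(T2W(-.29,.012,.16),rot(40),.16)
go(T2W(-.265,.012,.032),rot(40),.16)
E
```

```text
[[-0.2265  0.1122  0.06  ]
 [-0.0846  0.1092  0.06  ]
 [-0.0903 -0.0979  0.06  ]
 [-0.229  -0.0949  0.06  ]] [-0.1576  0.0071  0.06  ]
yaw rel 0.7031034596139425 1.5694252933423793
adapter [-0.3288  0.15    0.01  ] yellow [-0.3054 -0.1195  0.06  ] [-0.1703 -0.1619  0.06  ]
tcp [0.5644 0.2019 0.2826] shift [ 0.0972 -0.0617  0.0081] rv [0.0014 0.0008 0.0003] len 0.115 deg 0.1
tcp [0.5672 0.1771 0.1546] shift [ 0.1604 -0.0618  0.1222] rv [0.0014 0.0008 0.0003] len 0.211 deg 0.1
```

Call:
{"name": "apply_moves", "arguments": {
  "moves": [
    [0.0854,0.03,-0.02,0,0,0,0],
    [0.0854,0.065,-0.04,0.004,0,0,0],
    [0.0854,0.097,-0.062,0.008,0,0,0],
    [0.0854,0.097,-0.062,0.008,0,0,0]
  ]
}}

```text
time_s: 12.6
ee_pos: [0.5603, 0.2032, 0.2787]
eef_rot: [[-0.096, 0.993, 0.07], [0.759, 0.119, -0.64], [-0.644, -0.009, -0.765]]
ft_force: [0.0, 0.1, 0.2]
gripper_width: 0.999
```

```bash
python3 - <<'E'
from h import *
st()
go(T2W(-.27,.012,.034),rot(40),.16)
E
```

```text
t 12.6 tcp [0.5603 0.2032 0.2787] grasp [0.5711 0.104  0.1601] bay [-0.2948  0.0077  0.1601] F [0.  0.1 0.2] w 0.999 q [  2.  41. -49. 101.  58.  90. -62.]
tcp [0.5667 0.1821 0.1566] shift [0.0619 0.0049 0.1074] rv [-0.002   0.0014  0.0112] len 0.124 deg 0.7
```

Call:
{"name": "apply_moves", "arguments": {
  "moves": [
    [0.0854,0.022,0.001,0.028,0,0,0],
    [0.0854,0.044,0.003,0.056,0,0,0.005],
    [0.0854,0.058,0.005,0.086,-0.002,0.001,0.01],
    [0.0854,0.062,0.005,0.107,-0.002,0.001,0.011],
    [0.0854,0.062,0.005,0.107,-0.002,0.001,0.011]
  ]
}}

```text
time_s: 13.1
ee_pos: [0.5667, 0.1788, 0.1537]
eef_rot: [[-0.086, 0.994, 0.065], [0.758, 0.108, -0.643], [-0.646, -0.006, -0.763]]
ft_force: [-0.1, -0.9, -0.1]
gripper_width: 1.0
```

```bash
python3 - <<'E'
from h import *
s=st();im=robot.grab_frame('wrist');cv2.imwrite('pics/w14.png',im[:,:,::-1])
im=robot.grab_frame('scene');cv2.imwrite('pics/s14.png',cv2.resize(im[60:310,70:400,::-1],None,fx=2.2,fy=2.2))
go(T2W(-.245,.012,.034),rot(40),.16)
E
```

```text
t 13.1 tcp [0.5667 0.1788 0.1537] grasp [0.5768 0.0792 0.0354] bay [-0.2695  0.0106  0.0354] F [-0.1 -0.9 -0.1] w 1.0 q [  1.  51. -44. 104.  66.  83. -70.]
tcp [0.5695 0.1572 0.1566] shift [-0.0184 -0.0004  0.0164] rv [-0.0007  0.0007 -0.0008] len 0.025 deg 0.1
```

View pics/w14.png

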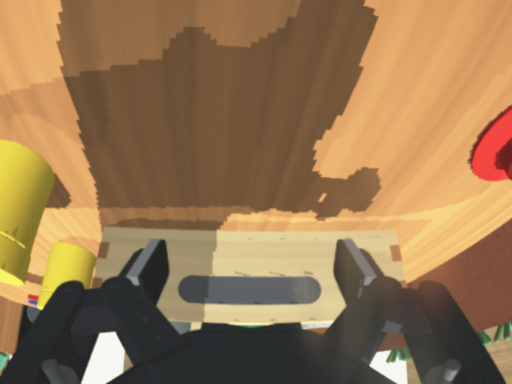

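View pics/s14.png

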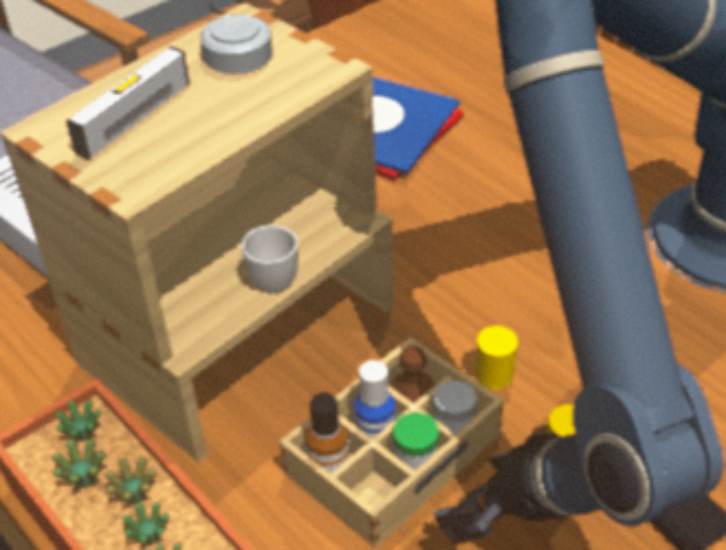

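Call:
{"name": "apply_moves", "arguments": {
  "moves": [
    [0.0854,-0.006,0,0.005,0,0,0],
    [0.0854,-0.012,0,0.01,0,0,0],
    [0.0854,-0.018,0,0.015,0,0,0],
    [0.0854,-0.024,0,0.02,0,0,0],
    [0.0854,-0.031,0,0.026,0,0,0]
  ]
}}

```text
time_s: 13.7
ee_pos: [0.5714, 0.1423, 0.1581]
eef_rot: [[-0.085, 0.994, 0.072], [0.763, 0.111, -0.637], [-0.641, 0.001, -0.768]]
ft_force: [-1.3, 5.9, 3.7]
gripper_width: 1.003
```

```bash
python3 - <<'E'
from h import *
st()
E
```

```text
t 13.7 tcp [0.5714 0.1423 0.1581] grasp [0.5825 0.0436 0.0391] bay [-0.2335  0.0123  0.0391] F [-1.3  5.9  3.7] w 1.003 q [  5.  49. -43. 106.  67.  81. -68.]
```

```bash
python3 - <<'E'
from h import *
go(T2W(-.175,.0115,.036),rot(40))
E
```

```text
tcp [0.5771 0.0844 0.1547] shift [-0.0425 -0.0008  0.0399] rv [ 0.0003 -0.0027 -0.0008] len 0.058 deg 0.2
```

Call:
{"name": "apply_moves", "arguments": {
  "moves": [
    [0.0854,-0.008,0,0.008,0,0,0],
    [0.0854,-0.016,0,0.016,0,0,0],
    [0.0854,-0.025,0,0.024,0,-0.002,0],
    [0.0854,-0.034,-0.001,0.032,0,-0.003,0],
    [0.0854,-0.043,-0.001,0.04,0,-0.003,0]
  ]
}}

```text
time_s: 14.2
ee_pos: [0.5771, 0.0864, 0.1565]
eef_rot: [[-0.086, 0.993, 0.077], [0.764, 0.115, -0.635], [-0.639, 0.004, -0.769]]
ft_force: [-0.8, 7.5, 5.5]
gripper_width: 1.0
```

```bash
python3 - <<'E'
from h import *
st()
im=robot.grab_frame('top');cv2.imwrite('pics/t15.png',cv2.resize(im[90:290,180:400,::-1],None,fx=3,fy=3,interpolation=cv2.INTER_CUBIC))
go(T2W(-.115,.0115,.036),rot(40))
E
```

```text
t 14.2 tcp [0.5771 0.0864 0.1565] grasp [ 0.5891 -0.012   0.0373] bay [-0.1775  0.0126  0.0373] F [-0.8  7.5  5.5] w 1.0 q [  9.  48. -42. 108.  70.  78. -66.]
tcp [0.5838 0.0248 0.1547] shift [-0.0443 -0.0003  0.0389] rv [ 0.0029 -0.0009 -0.0019] len 0.059 deg 0.2
```

View pics/t15.png

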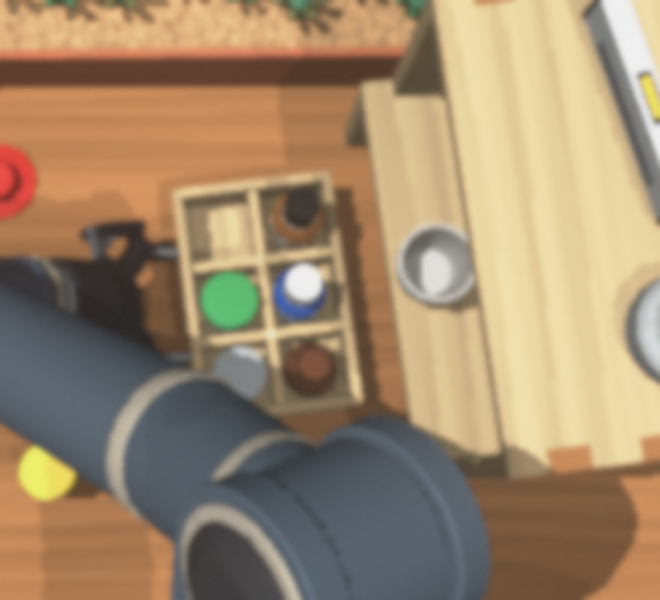

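```bash
python3 - <<'E'
from h import *
im=robot.grab_frame('scene');cv2.imwrite('pics/s15.png',cv2.resize(im[40:310,70:420,::-1],None,fx=2.2,fy=2.2))
for z in (.2,.35,.5): print(z,W2T(onz('top',(180+485/3,90+560/3),z)))
E
```

```text
0.2 [ 0.031  -0.2277  0.2   ]
0.35 [ 0.001  -0.2141  0.35  ]
0.5 [-0.0291 -0.2005  0.5   ]
```

View pics/s15.png

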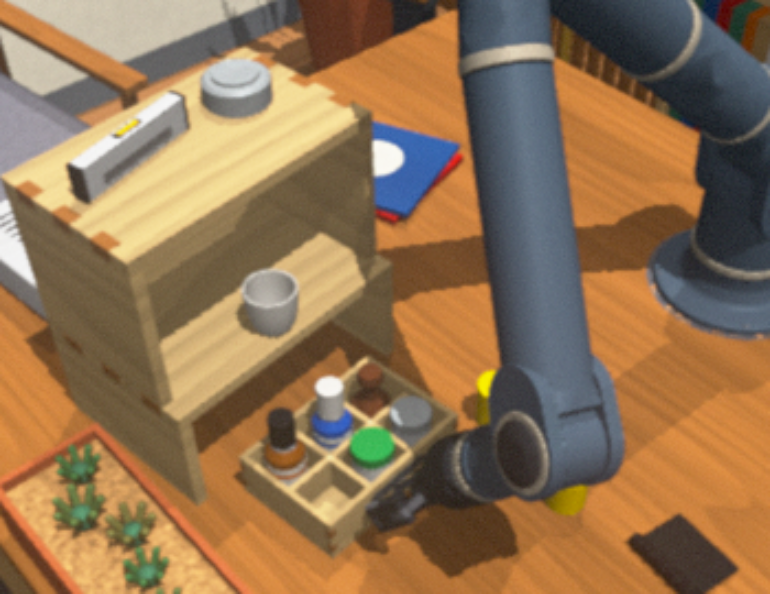

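Call:
{"name": "apply_moves", "arguments": {
  "moves": [
    [0.0854,-0.008,0,0.008,0,0,0],
    [0.0854,-0.017,0,0.016,0,0,0],
    [0.0854,-0.026,0,0.024,0.001,0,0],
    [0.0854,-0.035,0,0.032,0.002,0,0],
    [0.0854,-0.044,0,0.039,0.003,0,0]
  ]
}}

```text
time_s: 14.8
ee_pos: [0.5842, 0.0272, 0.155]
eef_rot: [[-0.085, 0.994, 0.074], [0.764, 0.113, -0.635], [-0.639, 0.003, -0.769]]
ft_force: [-1.1, 6.8, 2.8]
gripper_width: 1.005
```

```bash
python3 - <<'E'
from h import *
st()
im=robot.grab_frame('scene');cv2.imwrite('pics/s16.png',cv2.resize(im[40:310,70:420,::-1],None,fx=2.2,fy=2.2))
im=robot.grab_frame('top');cv2.imwrite('pics/t16.png',cv2.resize(im[90:290,180:400,::-1],None,fx=3,fy=3,interpolation=cv2.INTER_CUBIC))
go(T2W(-.065,.0115,.036),rot(40))
E
```

```text
t 14.8 tcp [0.5842 0.0272 0.155 ] grasp [ 0.5957 -0.0712  0.0358] bay [-0.1179  0.0126  0.0358] F [-1.1  6.8  2.8] w 1.005 q [ 14.  47. -41. 109.  73.  75. -62.]
tcp [ 0.5894 -0.0249  0.1547] shift [-0.0382 -0.0004  0.0317] rv [-0.0001 -0.0005 -0.0031] len 0.05 deg 0.2
```

View pics/s16.png

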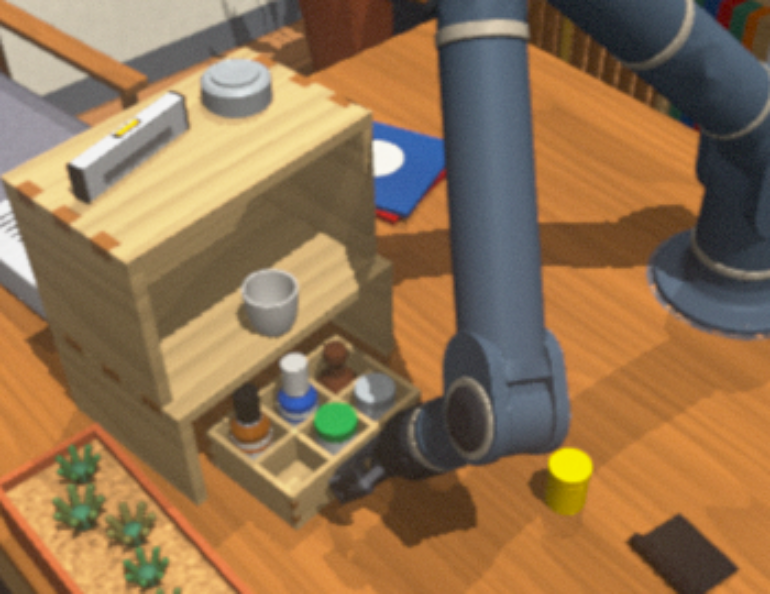

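View pics/t16.png

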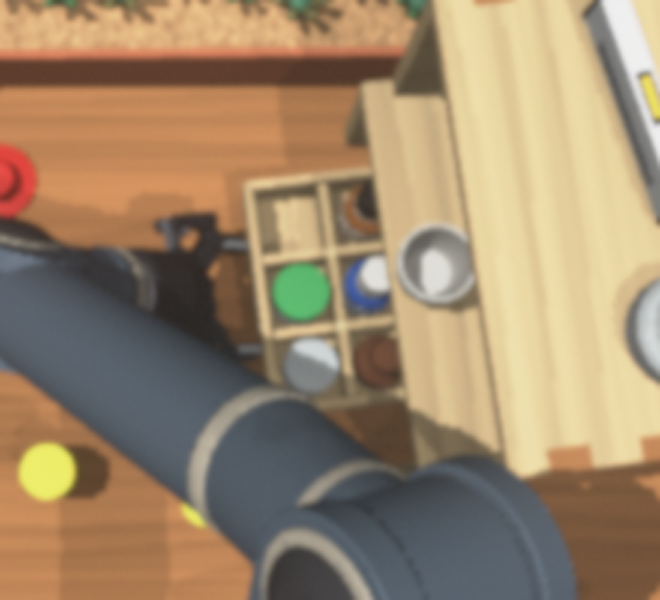

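Call:
{"name": "apply_moves", "arguments": {
  "moves": [
    [0.0854,-0.007,0,0.006,0,0,0],
    [0.0854,-0.015,0,0.012,0,0,0],
    [0.0854,-0.023,0,0.019,0,0,0],
    [0.0854,-0.031,0,0.025,0,0,-0.002],
    [0.0854,-0.039,0,0.032,0,0,-0.003]
  ]
}}

```text
time_s: 15.4
ee_pos: [0.5895, -0.0252, 0.1546]
eef_rot: [[-0.087, 0.994, 0.072], [0.763, 0.113, -0.637], [-0.641, -0.001, -0.768]]
ft_force: [-0.5, 4.5, -1.4]
gripper_width: 1.004
```

```bash
python3 - <<'E'
from h import *
st()
im=robot.grab_frame('scene');cv2.imwrite('pics/s17.png',cv2.resize(im[40:310,70:420,::-1],None,fx=2.2,fy=2.2))
im=robot.grab_frame('top');cv2.imwrite('pics/t17.png',cv2.resize(im[90:290,180:400,::-1],None,fx=3,fy=3,interpolation=cv2.INTER_CUBIC))
E
```

```text
t 15.4 tcp [ 0.5895 -0.0252  0.1546] grasp [ 0.6006 -0.1239  0.0356] bay [-0.065   0.0116  0.0356] F [-0.5  4.5 -1.4] w 1.004 q [ 19.  47. -39. 109.  75.  72. -59.]
```

View pics/s17.png

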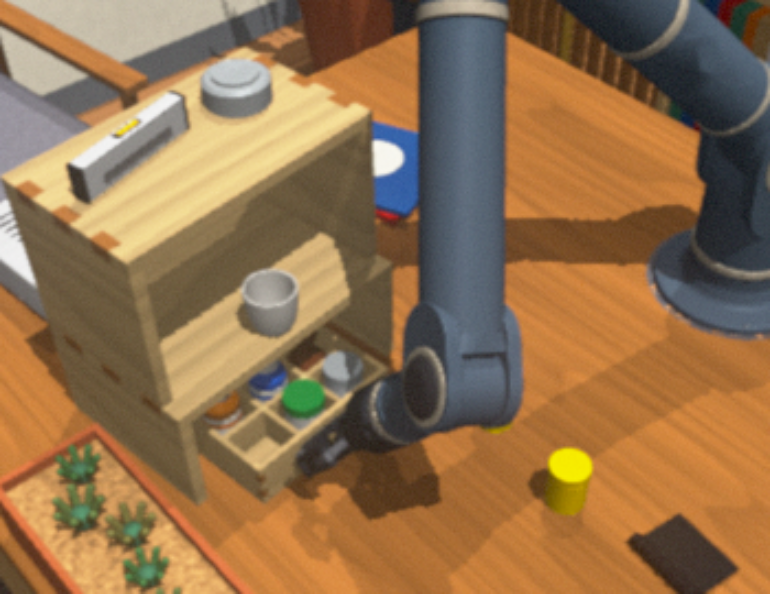

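View pics/t17.png

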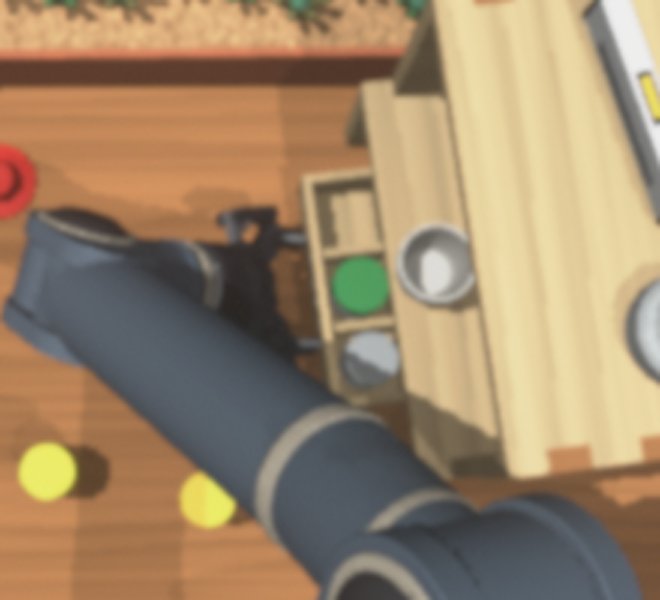

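```bash
python3 - <<'E'
from h import *
for p in [(302,177),(312,260),(320,320)]: print(W2T(onz('top',(180+p[0]/3,90+p[1]/3),.06)))
# scene near-left corner bottom/top, lower front edge check
for p in [(262,478),]: print(W2T(onz('scene',(70+p[0]/2.2,40+p[1]/2.2),.06)))
A=onz('top',(180+362/3,90+82/3),.147);B=onz('top',(180+418/3,90+474/3),.147);print(W2T(A),W2T(B))
go(T2W(-.03,.0115,.036),rot(40))
E
```

```text
[-0.052   0.1102  0.06  ]
[-0.0531  0.0348  0.06  ]
[-0.0532 -0.0188  0.06  ]
[-0.0668  0.1178  0.06  ]
[-0.0006  0.1646  0.147 ] [-0.001  -0.1598  0.147 ]
tcp [ 0.5933 -0.0597  0.1547] shift [-0.0246  0.      0.0206] rv [-0.0026  0.0016 -0.0013] len 0.032 deg 0.2
```

Call:
{"name": "apply_moves", "arguments": {
  "moves": [
    [0.0854,-0.007,0,0.006,0,0,0],
    [0.0854,-0.014,0,0.012,-0.001,0,0],
    [0.0854,-0.02,0,0.017,-0.002,0.001,0],
    [0.0854,-0.0265,0,0.0225,-0.002,0.001,0],
    [0.0854,-0.031,0,0.026,-0.002,0.001,0]
  ]
}}

```text
time_s: 16.0
ee_pos: [0.5941, -0.0677, 0.1548]
eef_rot: [[-0.085, 0.994, 0.072], [0.762, 0.111, -0.638], [-0.642, 0.001, -0.766]]
ft_force: [-1.2, 4.8, 0.1]
gripper_width: 1.0
```

```bash
python3 - <<'E'
from h import *
st()
im=robot.grab_frame('scene');cv2.imwrite('pics/s18.png',cv2.resize(im[40:310,70:420,::-1],None,fx=2.2,fy=2.2))
go(T2W(-.0135,.0115,.036),rot(40))
E
```

```text
t 16.0 tcp [ 0.5941 -0.0677  0.1548] grasp [ 0.6052 -0.1666  0.036 ] bay [-0.022   0.0115  0.036 ] F [-1.2  4.8  0.1] w 1.0 q [ 22.  46. -38. 109.  77.  70. -57.]
tcp [ 0.5951 -0.0761  0.1547] shift [-0.0055  0.0001  0.0046] rv [-0.0009  0.001  -0.0017] len 0.007 deg 0.1
```

View pics/s18.png

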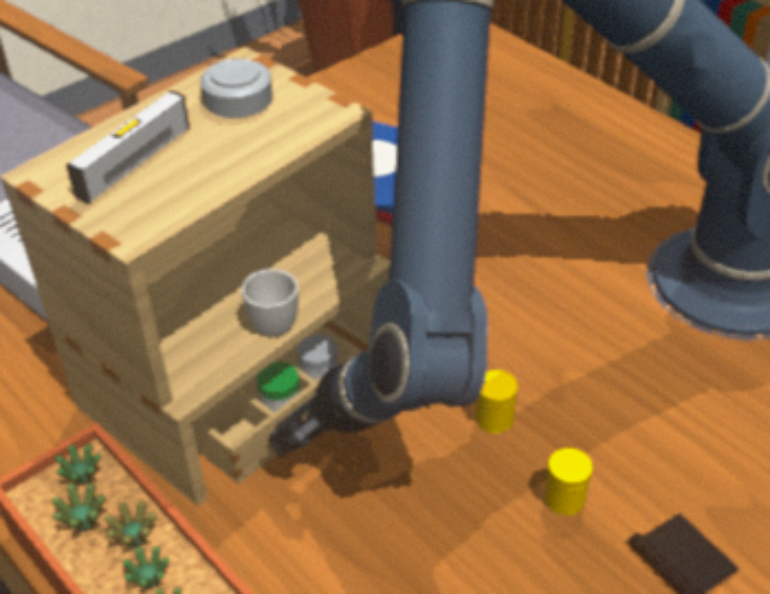

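Push the remaining ~10 mm, then measure.

Call:
{"name": "apply_moves", "arguments": {
  "moves": [
    [0.0854,-0.003,0,0.0025,0,0,0],
    [0.0854,-0.006,0,0.005,0,0,0],
    [0.0854,-0.008,0,0.0065,0,0,0],
    [0.0854,-0.008,0,0.0065,0,0,0]
  ]
}}

```text
time_s: 16.45
ee_pos: [0.5953, -0.0793, 0.1548]
eef_rot: [[-0.084, 0.994, 0.071], [0.761, 0.11, -0.64], [-0.643, 0.0, -0.766]]
ft_force: [0.1, 3.9, -0.3]
gripper_width: 0.999
```

```bash
python3 - <<'E'
from h import *
st()
im=robot.grab_frame('top');cv2.imwrite('pics/t19.png',cv2.resize(im[100:230,260:350,::-1],None,fx=4.5,fy=4.5,interpolation=cv2.INTER_CUBIC))
im=robot.grab_frame('scene');cv2.imwrite('pics/s19.png',cv2.resize(im[150:290,120:290,::-1],None,fx=4,fy=4,interpolation=cv2.INTER_CUBIC))
E
```

```text
t 16.45 tcp [ 0.5953 -0.0793  0.1548] grasp [ 0.6063 -0.1784  0.0361] bay [-0.0102  0.0112  0.0361] F [ 0.1  3.9 -0.3] w 0.999 q [ 23.  46. -38. 109.  78.  70. -56.]
```

View pics/t19.png

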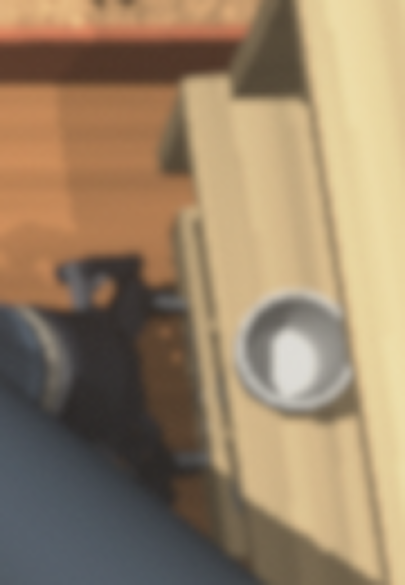

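View pics/s19.png

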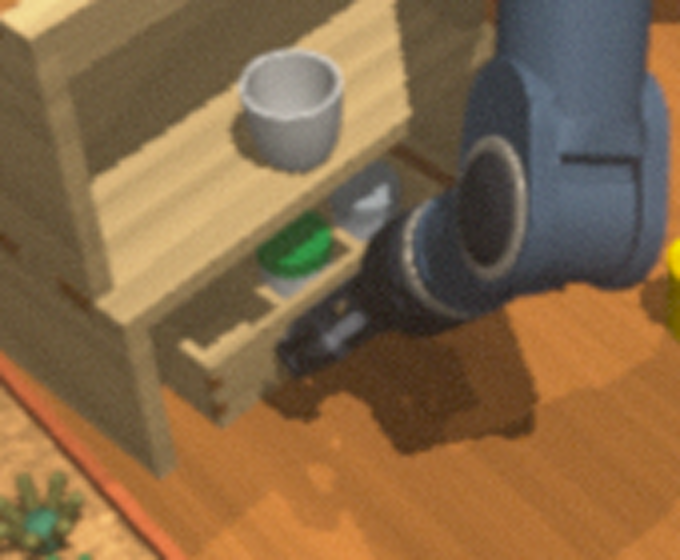

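```bash
python3 - <<'E'
from h import *
f=lambda p,z:W2T(onz('top',(260+p[0]/4.5,100+p[1]/4.5),z))
print('rim',f((177,210),.06),f((190,330),.06),f((216,500),.06))
print('panel foot',f((160,165),.0),'board',f((182,80),.147))
g=lambda p,z:W2T(onz('scene',(120+p[0]/4,150+p[1]/4),z))
print('scene bottom corner',g((220,424),0),'panel foot',g((160,475),0),'rim',g((210,372),.06))
E
```

```text
rim [-0.0016  0.1105  0.06  ] [-0.004   0.0378  0.06  ] [-0.0029 -0.0633  0.06  ]
panel foot [0.0005 0.154  0.    ] board [-0.0014  0.1635  0.147 ]
scene bottom corner [0.0016 0.111  0.    ] panel foot [-0.0005  0.1625  0.    ] rim [-0.0042  0.1149  0.06  ]
```

Call:
{"name": "apply_moves", "arguments": {
  "moves": [
    [0.0854,0.011,0,-0.009,0,0,0],
    [0.0854,0.03,0,-0.025,0,0,0],
    [0.0854,0.05,0,-0.042,0,0,0],
    [0.0854,0.07,0,-0.07,0,0,0],
    [0.0854,0.085,0,-0.1,0,0,0]
  ]
}}

```text
time_s: 17.05
ee_pos: [0.5805, 0.0503, 0.1762]
eef_rot: [[-0.084, 0.994, 0.069], [0.759, 0.109, -0.642], [-0.645, -0.002, -0.764]]
ft_force: [0.5, 0.5, 0.2]
gripper_width: 1.003
```

Call:
{"name": "apply_moves", "arguments": {
  "moves": [
    [0.0854,0,0,-0.02,0,0,0],
    [0.0854,0,0,-0.02,0,0,0],
    [0.0854,0,0,-0.02,0,0,0],
    [0.0854,0,0,-0.02,0,0,0]
  ]
}}

```text
time_s: 17.45
ee_pos: [0.5792, 0.0607, 0.1909]
eef_rot: [[-0.082, 0.994, 0.066], [0.758, 0.105, -0.644], [-0.647, -0.003, -0.762]]
ft_force: [-0.6, -0.1, -0.4]
gripper_width: 1.0
```

```bash
python3 - <<'E'
from h import *
s=st()
im=robot.grab_frame('wrist');cv2.imwrite('pics/w20.png',im[:,:,::-1])
im=robot.grab_frame('top');cv2.imwrite('pics/t20.png',cv2.resize(im[100:260,150:350,::-1],None,fx=3.7,fy=3.7,interpolation=cv2.INTER_CUBIC))
im=robot.grab_frame('scene');cv2.imwrite('pics/s20.png',cv2.resize(im[40:310,70:420,::-1],None,fx=2.2,fy=2.2))
E
```

```text
t 17.45 tcp [0.5792 0.0607 0.1909] grasp [ 0.5894 -0.039   0.0727] bay [-0.1506  0.0099  0.0727] F [-0.6 -0.1 -0.4] w 1.0 q [ 12.  45. -43. 108.  69.  78. -62.]
```

View pics/w20.png

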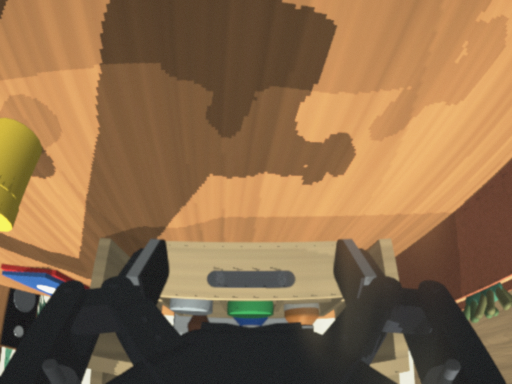

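View pics/t20.png

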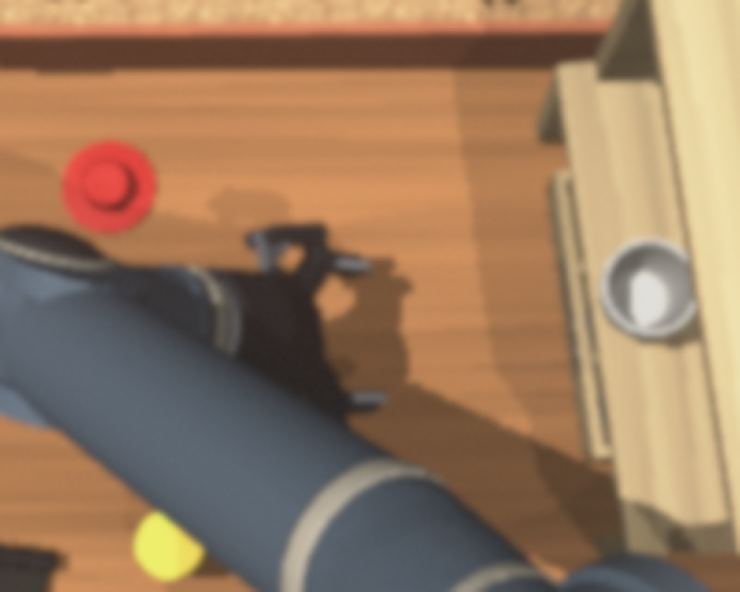

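View pics/s20.png

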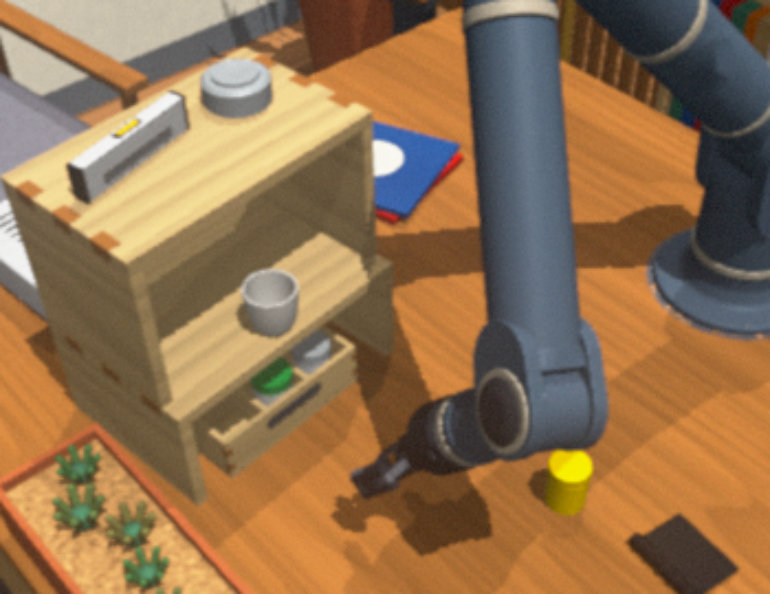

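```bash
python3 - <<'E'
from h import *
f=lambda p,z:W2T(onz('top',(150+p[0]/3.7,100+p[1]/3.7),z))
print('rim',f((551,173),.06),f((594,460),.06),'board',f((557,66),.147),f((630,552),.147))
im=cv2.imread('pics/w20.png');cv2.imwrite('pics/w20c.png',cv2.resize(im[230:340,90:410],None,fx=2.5,fy=2.5,interpolation=cv2.INTER_CUBIC))
E
```

```text
rim [-0.0027  0.1104  0.06  ] [-0.0012 -0.0983  0.06  ] board [-0.0011  0.1633  0.147 ] [ 0.0008 -0.1628  0.147 ]
```

View pics/w20c.png

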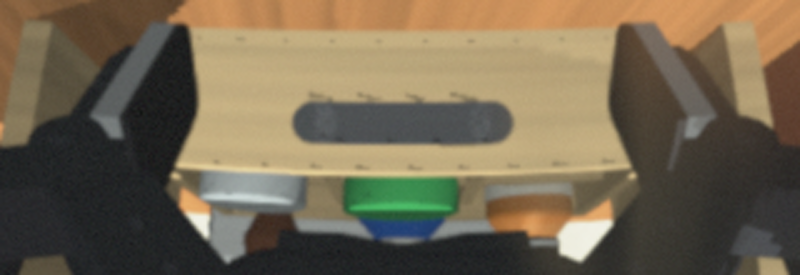

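```bash
python3 -c "
from bench import robot
print(robot.job_done())"
```

```text
the job is handed in; nothing more can be done
None
```

Both bottles are in the caddy and the caddy is under the lower tier, handed in at about 17.6 s. The hand-in reports no verdict, so what follows rests on my own checks.

- **Placing:** Each bottle was gripped by its cap with the tool tilted about 40°, carried upright and lowered until it touched the cell floor. The blue one went into cell_a and the amber one into cell_b. The grip heights at touchdown matched the 7 mm floor.
- **Sliding:** I pushed the caddy in with both open fingertips on its near side, at about 4 to 8 N, then backed off.
- **Caddy position:** The top view puts the near side about 1 to 3 mm outside the front edge. It is square within about 0.5° and about 6 mm off centre. At the last push position the scene view read 1.6 mm inside at the foot and 4 mm outside at the rim. All of these are within the 12 mm allowed.
- **Contents:** Before the push, the top and scene views showed all five items standing in their own cells. At the end the wrist view showed parts of each; nothing looked tipped, but the bottle caps and the brush were mostly hidden under the tier.
- **Bystanders:** The cup, weight, level, adapter and scraper looked unmoved in the last pictures, and so did the yellow tin in view; the second one was hidden behind the arm. The gripper was about 13 cm clear of the caddy with no force on the wrist.

One disagreement: early on, the scene view put the caddy about 6 mm farther out than the top view did. I trusted the top view because its rim dimensions matched the given sizes.

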